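# Clamp a brake piston in the over-centre hand clamp

## Task

Take the full-size brake piston, the one that is both wide and tall, from the parts tray, lower it gently, mouth up, onto the white rest of the sloping clamp so that it sits flat between the open jaws, and let it go. Then squeeze the clamp's two handles together until the resistance peaks, gives way and the handles stay locked shut on the piston, and let go. Do not drop the piston or disturb any other loose thing on the bench or in the tray.

Things in the scene. Friction and masses are not known exactly. Their poses are not given: they have to be found in the camera images.
- piston_center (a point): centre of the piston to be clamped (half-way up, on its axis): a plain steel cup 44 mm in outside diameter and 52 mm tall, wall 4.5 mm, closed at the bottom, about 0.2 to 0.33 kg; it stands in the tray, mouth up. z is its axis, towards the mouth
- piston_mouth (a point): centre of the same piston's mouth, 26 mm along its axis from its centre
- short_piston_center (a point): centre of a decoy: steel piston of the same 44 mm diameter but only 30 mm tall, standing in the tray; leave alone
- slim_piston_center (a point): centre of a decoy: steel piston nearly as tall (50 mm) but only 31 mm in diameter, standing in the tray; leave alone
- tray: fixed shallow steel tray, 220 mm along its x by 290 mm along its y, rim 41 mm high, wall 3 mm; origin at the centre of its underside, z up. Its inner floor is 3 mm above the bench. It stands on the left or on the right, the clamp on the other side
- casting_a_center (a point): centre of an aluminium caliper casting in the tray, within 116 mm along its x (from -60 to +58 mm), 96 mm along y, 54 mm tall; leave alone
- casting_b_center (a point): the second, like casting of the same size; leave alone
- rest (a point): centre of the top of the round white rest (48 mm) for the piston. z points out of the slope, 30 degrees from vertical, leaning to the handles (roughly to the robot); x up the slope; y across, the way jaws and handles close. A flared rim 7 mm high on the -x side, 25 mm out at its foot and 27 mm at its top, stops the piston sliding down: set it down 2 mm uphill of the centre to clear it. A seated piston's centre is at (0, 0, 26) mm
- clamp: sloping clamp, axes as rest, origin 95 mm down-slope (-x) of the rest's centre and 12 mm below its top, on the face of the steel plate, which spans x -53 to 153, y -75 to 75 mm and stands on a base on the bench. A cover plate over the links spans x -42 to 40, y -34 to 34 mm, its bolts up to z 57 mm
- jaw_l_face (a point): point of the left (+y) jaw's V-shaped rubber pad that faces the piston, midway along it, 24 mm above the rest; the pad is 27 mm long along x and 18 mm tall. The right jaw is its mirror image. At the start each pad clears a centred piston by 5 to 6.5 mm. Jaws and their arms lie at the +y and -y sides only: there is room for fingers before (-x) and behind (+x) the piston
- handle_l_grip (a point): point to squeeze on the left (+y) handle, on its axis: round rubber-covered bar 13 mm thick, running on 14 mm up-slope and 84 mm down-slope, beyond the plate's edge: air below, the bench about 80 mm down. In the frame of rest about (-170, 26, 24) mm open, (-167, 8, 24) mm shut. Over both handles' outsides 65 mm here when open (8 mm more for each 10 mm farther down), 28 mm when shut
- handle_r_grip (a point): the same point of the right (-y) handle, the mirror image; the handles are geared together and always close by the same angle
- handle_l (a joint): closing angle of either handle, rad: 0 open, 0.375 shut on its stop; starts below 0.03. Pivot 48 mm up-slope of the grip point. Jaws touch the piston at about 0.12; resistance peaks at about 0.22 (6 to 8 N on each handle at the grip point), is gone at 0.32 (dead centre), then the handles are drawn to the stop and stay locked. Let go before 0.32 and they spring back
- spray_can_center (a point): centre of a standing aerosol can, 52 mm in diameter, 181 mm tall, between the tray and the clamp; leave alone
- grease_jar_center (a point): centre of a standing plastic jar, 72 mm in diameter, 75 mm tall, at the back; leave alone
- brush_grip (a point): middle of the handle of a parts brush that lies on the bench in front of the robot; leave alone
- spanner_center (a point): middle of a spanner, about 180 mm long, that lies on the bench at the back; leave alone
- piston: the same piston; origin at the centre of its underside, z along its axis towards the mouth
There are look-alikes about, which are no part of the job. What is shaped like the piston but blue or brown is not meant.

How it is judged (in metres and radians):
On the way, in this order (a step that is already met when the one before it is completed fails the run):
1. the piston stands flat on the rest between the open jaws, let go (x of piston_center in the frame of rest between -0.009 and 0.009 m and y of piston_center in the frame of rest between -0.009 and 0.009 m and z of piston_mouth in the frame of rest between 0.047 and 0.057 m and angle between the z axis of piston and the z axis of rest, either way round below 0.12 rad and value of joint handle_l below 0.1 rad and contact force between the fingers and piston below 0.1 N), for 0.2 s.
2. the handles are squeezed past dead centre with the piston in the jaws (x of piston_center in the frame of rest between -0.009 and 0.009 m and y of piston_center in the frame of rest between -0.009 and 0.009 m and z of piston_mouth in the frame of rest between 0.047 and 0.057 m and value of joint handle_l above 0.35 rad), for 0.2 s.
At the end, for the whole second after the job is handed in: handles locked shut (joint above 0.35 of 0.375 rad) on the full-size piston, which stands mouth up on the rest, within 6 mm of its centre along x and y (7 mm at the mouth), mouth 47 to 56 mm above the rest, still and let go; nothing else moved by more than 30 mm (x of piston_center in the frame of rest between -0.006 and 0.006 m and y of piston_center in the frame of rest between -0.006 and 0.006 m and x of piston_mouth in the frame of rest between -0.007 and 0.007 m and y of piston_mouth in the frame of rest between -0.007 and 0.007 m and z of piston_mouth in the frame of rest between 0.047 and 0.056 m and value of joint handle_l above 0.35 rad and linear speed of piston below 0.02 m/s); the robot touches nothing.
It fails at once if another piston is moved by more than 30 mm (distance of any of short_piston_center, slim_piston_center from where it was at the start of the episode above 0.03 m).
It fails at once if a caliper casting is moved by more than 30 mm (distance of any of casting_a_center, casting_b_center from where it was at the start of the episode above 0.03 m).
It fails at once if the can, jar, brush or spanner is moved by more than 30 mm (distance of any of spray_can_center, grease_jar_center, brush_grip, spanner_center from where it was at the start of the episode above 0.03 m).
It fails at once if the piston is dropped (moves faster than 0.5 m/s out of the fingers) (linear speed of piston above 0.5 m/s and contact force between the fingers and piston below 0.1 N).
It also fails if it takes over 51 s, if anything falls off the work surface, if the arm or the gripper's body presses on something with over 40 N, if the wrist force passes 120 N, or if a joint passes its speed limit or range.

## Robot

A 6-joint arm with a two-finger parallel gripper is mounted at the origin on the work surface. World frame = base frame: x ahead of the robot, y to its left, z up, the work surface at z = 0. Lengths are in m, angles in degrees, forces in N, time in s.
With the tool pointing down it reaches from about 0.4 to 0.825 m from the base axis. Payload 7 kg.
Tool frame: the origin (TCP) lies at the centre of the arm's flange, where the gripper is bolted on; the fingertips stand 178 mm ahead of it and the grasp point (between the pads) lies 159 mm ahead of it; x points along the fingers, y is the direction in which the jaws open and shut, and the axes are right-handed (so a half turn about x gives the same grasp; the last joint's range is limited). The gripper opens to 88 mm and grips with 3 to 60 N. Pads are 19 mm wide; open, the fingers measure 130 mm over their backs; the gripper's body (78 mm by 193 mm) begins 47 mm behind the grasp point.
Start: joints at [87.496, 20.546, 0.682, 0, -70.136, -16.507], TCP at [0.22, 0.638, 0.405] pointing down, gripper open.
Joint ranges: [-176.03, 176.03], [-82.01, 121.73], [-58.28, 71.71], [-173.87, 95.51], [-174.79, -0.11], [-173.66, 173.66]. Speed limits (degrees/s): [136.94, 136.94, 172.46, 180, 180, 180].

## Interface

Orientations are given as [roll, pitch, yaw] about the fixed x, y, z axes, in that order (R = Rz(yaw) Ry(pitch) Rx(roll)).
In Python, from plant import ctrl gives the robot as it stands. The module is installed in compiled form; this text tells all that it offers.
- The arm moves only by the shell command python3 -m inch 'ROWS'. ROWS is JSON, one flat list of numbers, 7 for each row, row after row: the shift along the tool's x, y, z in m, then the turn, a rotation vector about the tool's x, y, z in degrees, then the finger opening in m, from 0 to 0.0876. In form: [dx, dy, dz, rx, ry, rz, hand, dx, dy, dz, rx, ry, rz, hand, ...]. A call has 1 to 20 rows; each row shifts and turns the pose as measured when the row begins, along the tool's axes as they then stand; what a row does not reach is not made up. A row lasts 1/8 s, in which the tool goes at most 62.5 mm and 10.7 degrees, less where a joint would pass 70% of its speed; a pose out of reach is approached as far as the arm can. A call with a gripper value outside its range is refused whole. The fingers move at their own pace and stop on an object; the grip force is fixed at half the most. Time passes only in rows, so rows that do not move let the fingers close. It gives the time, the measured TCP pose, the force and the opening at its end, in the units of the state.
- ctrl.get_obs(): the state, without advancing time (a new reading comes with each control period).
- ctrl.snapshot(name): name is "side" or "top"; returns a dict with "color" (480x640x3 uint8, red, green, blue), "depth" (480x640 float32, m along the optical axis (not along the pixel's ray), 0 where there is no reading), "K" (3x3 intrinsics, pixels), "k1" (the pictures are not rectified: a ray, as slopes to the right and down, at radius r is drawn at 1 + k1 r^2 times it, then the intrinsics apply), "position" and "attitude" of the camera in the world. Camera axes: x right, y up, looking along -z (the intrinsics and any distortion apply to the point x, -y, -z); pixel columns grow to the right and rows downward; lengths in m; the calibration is good to about 2 mm. A picture is of the moment at which its call begins.
- ctrl.close_job(): hands the job in, once; it reports no verdict.
The state is a dict: "clock": time; "joint_pos": joint angles; "qvel": joint speeds; "tau": joint torques, N m; "tool_pos": TCP position; "orientation": TCP orientation; "force": force on the tool from outside, world axes, zero at the start; "moment": the same for the moment, N m; "opening": finger opening in m.
Only numpy, scipy, OpenCV 4.12 (cv2) and the standard library are available. Lean on these libraries where they do the work, as an engineer would, in place of code of your own. Each camera call takes 0.05 s, during which the arm holds its last target.

## Working session

There is one attempt and no reset: what is moved stays moved. The work goes in short steps, Python scripts to look and compute and a shell command to move; the robot and the scene stay as the last step left them, time stands still between calls to the robot, and variables do not carry over. Pictures are saved under pics/ and viewed, and the job is handed in when it is done.

```bash
mkdir -p pics; ls
cat > h.py <<'E'
import numpy as np, cv2
from plant import ctrl
from scipy.spatial.transform import Rotation as R
def snap(n):
    s=ctrl.snapshot(n); np.savez('last_%s.npz'%n,**{k:np.array(v) for k,v in s.items()}); return s
def load(n): return dict(np.load('last_%s.npz'%n))
E
python3 - <<'E'
from h import *
print(ctrl.get_obs())
for n in ("top","side"):
    s=snap(n); cv2.imwrite(f'pics/{n}0.png',s['color'][:,:,::-1])
    print(n,s['K'],s['k1'],s['position'],s['attitude'])
E
```

```text
pics
{'clock': 0.0, 'joint_pos': array([ 8.74962790e+01,  2.05907246e+01,  6.31955479e-01, -1.98249923e-02,
       -7.01339517e+01, -1.65075829e+01]), 'qvel': array([ 0.00949556, -0.04075934,  0.04522139,  0.06267755, -0.0461447 ,
       -0.04619426]), 'tau': array([-1.02189533e-03, -5.82711411e+01,  2.93067241e+01,  6.99757621e+00,
        6.96762989e-03, -1.51598069e-04]), 'tool_pos': array([0.219815  , 0.63799263, 0.40371756]), 'orientation': array([  95.14424907,   89.90542413, -103.87380695]), 'force': array([-0.21662138, -0.06599054, -0.90876005]), 'moment': array([0.01850294, 0.00852901, 0.07100633]), 'opening': 0.08740858673241615}
top [[468.95575181   0.         311.84297495]
 [  0.         468.95575181 236.75945251]
 [  0.           0.           1.        ]] 0.0328495184797293 [ 0.39717432 -0.04706019  1.17044987] [ 1.27800144e+01  1.30318286e-02 -9.67444450e+01]
side [[442.94117383   0.         316.19654972]
 [  0.         442.94117383 235.47995768]
 [  0.           0.           1.        ]] -0.015702868875191095 [ 0.25392292 -0.65316135  0.68814658] [ 51.35133175   0.82910865 -31.45809339]
```

View pics/top0.png

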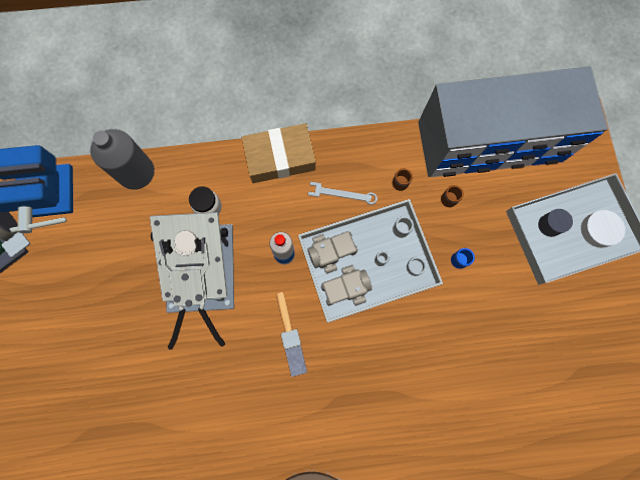

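View pics/side0.png

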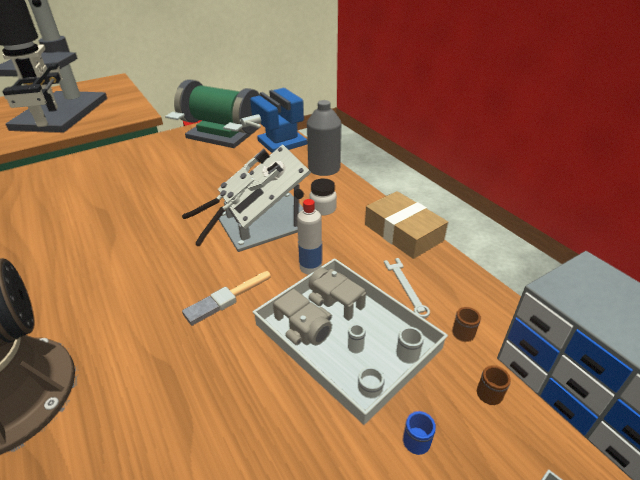

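The steel rings in the top view are at (403,227), (416,267) and (381,258). In the side view they match (410,344), wide and tall; (371,381), wide and short; and (356,338), slim. The first one fits the description. I'll confirm it in a crop and measure.

```bash
cat >> h.py <<'E'
def rays(s,uv):
    uv=np.asarray(uv,float).reshape(-1,1,2)
    d=cv2.undistortPoints  # radial k1: same as OpenCV's model
    p=d(uv,s['K'],np.array([float(s['k1']),0,0,0,0])).reshape(-1,2)
    Rm=R.from_euler('xyz',s['attitude'],degrees=True).as_matrix()
    return np.c_[p[:,0],-p[:,1],-np.ones(len(p))]@Rm.T
def onz(s,uv,z):
    r=rays(s,uv); c=s['position']; return c+r*((z-c[2])/r[:,2])[:,None]
def proj(s,P):
    Rm=R.from_euler('xyz',s['attitude'],degrees=True).as_matrix()
    q=(np.atleast_2d(P)-s['position'])@Rm; q=q*[1,-1,-1]
    return cv2.projectPoints(q,np.zeros(3),np.zeros(3),s['K'],np.array([float(s['k1']),0,0,0,0]))[0].reshape(-1,2)
def cloud(s):
    h,w=s['depth'].shape; v,u=np.mgrid[:h,:w]
    r=rays(s,np.c_[u.ravel(),v.ravel()]); P=s['position']+r*s['depth'].reshape(-1,1)
    return P.reshape(h,w,3)
def crop(s,x0,y0,x1,y1,k,name):
    c=cv2.resize(np.ascontiguousarray(s['color'][y0:y1,x0:x1,::-1]),None,fx=k,fy=k,interpolation=cv2.INTER_CUBIC); cv2.imwrite('pics/'+name,c)
E
python3 - <<'E'
from h import *
t=load('top');s=load('side')
crop(t,290,190,450,330,4,'c1.png'); crop(s,320,300,460,420,5,'c2.png')
crop(t,130,180,260,360,4,'c3.png');crop(s,170,130,330,260,5,'c4.png')
C=cloud(t);D=cloud(s)
for n,X,pts in (('top',C,[(403,227),(416,267),(381,258),(186,242),(282,241),(203,198),(500,350)]),('side',D,[(410,350),(371,385),(356,345),(250,190),(100,350)])):
    for u,v in pts: print(n,u,v,X[v,u].round(4), X[v-10:v+11,u-10:u+11,2].max().round(4))
E
```

```text
top 403 227 [ 0.6564 -0.3109  0.0112] 1.1704
top 416 267 [ 0.5511 -0.3266  0.0109] 1.1704
top 381 258 [ 0.5837 -0.2434  0.0116] 1.1704
top 186 242 [0.649  0.2059 0.146 ] 1.1704
top 282 241 [ 0.618  -0.0082  0.1826] 1.1704
top 203 198 [0.7715 0.1761 0.0744] 0.0817
top 500 350 [ 0.3296 -0.4963 -0.0022] 1.1704
side 410 350 [ 0.6394 -0.3224  0.0405] 0.0558
side 371 385 [ 0.5519 -0.3279  0.0115] 0.6881
side 356 345 [ 0.5717 -0.2546  0.0267] 0.6881
side 250 190 [0.5747 0.1864 0.1215] 0.6881
side 100 350 [ 0.1652  0.0105 -0.001 ] 0.0025
```

View pics/c2.png

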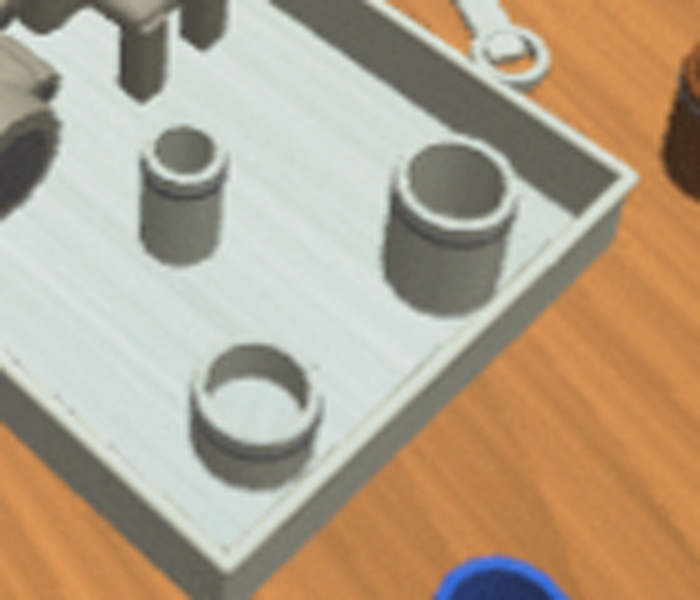

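View pics/c1.png

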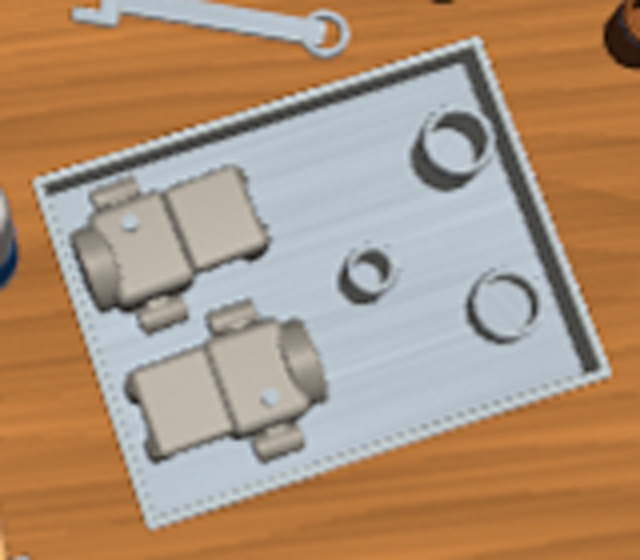

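View pics/c3.png

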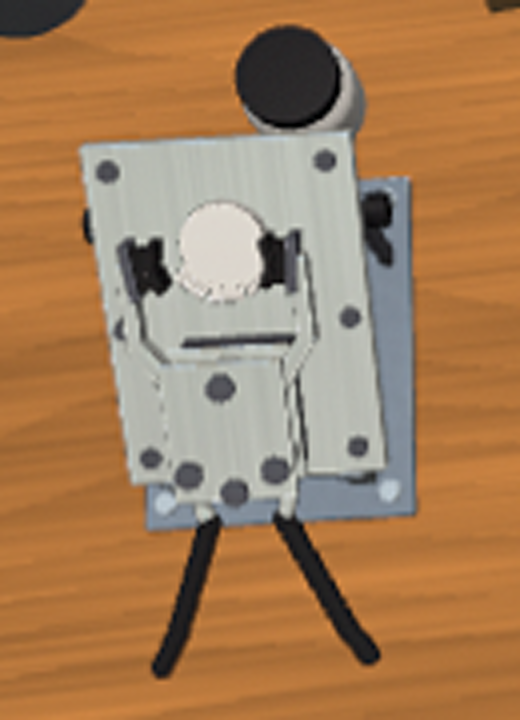

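View pics/c4.png

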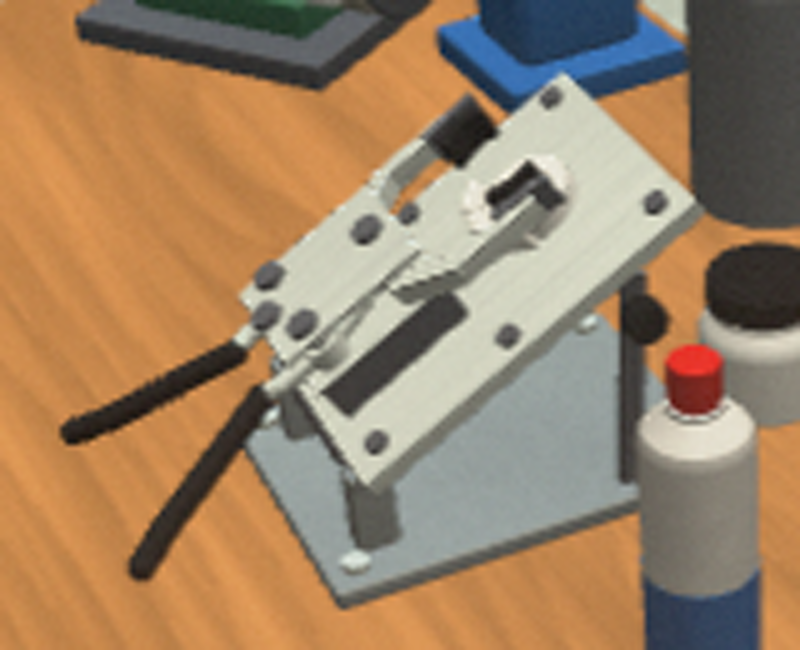

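The full-size piston is confirmed: top crop (452,148), side crop (452,225). It is wider than the slim one and taller than the short one. Next I'll measure it and the clamp.

Run:
```python
from h import *
t=load('top');s=load('side')
def circ(P):
    A=np.c_[2*P[:,:2],np.ones(len(P))]; b=(P[:,:2]**2).sum(1); x=np.linalg.lstsq(A,b,rcond=None)[0]
    return x[:2], np.sqrt(x[2]+x[0]**2+x[1]**2)
for n,v in (('top',t),('side',s)):
    X=cloud(v); ok=v['depth']>0
    m=ok&(np.hypot(X[...,0]-.645,X[...,1]+.315)<.05)
    z=X[...,2][m]; print(n,m.sum(),np.histogram(z,bins=np.arange(0,.07,.005)))
    r=X[m&(X[...,2]>.051)&(X[...,2]<.06)]; print('rim',len(r),r.mean(0),circ(r), (r.min(0)+r.max(0))/2)
    w=m&(X[...,2]>.012)&(X[...,2]<.058); r=X[w]; print('all circ',circ(r))
    # plate of clamp
    m=ok&(np.hypot(X[...,0]-.62,X[...,1]-.2)<.16)&(X[...,2]>.06)
    P=X[m]; best=None; rng=np.random.default_rng(0)
    for _ in range(400):
        a=P[rng.choice(len(P),3,False)]; nn=np.cross(a[1]-a[0],a[2]-a[0]); nn/=np.linalg.norm(nn)+1e-12
        if abs(nn[2])<.75 or abs(nn[2])>.95: continue
        k=(abs((P-a[0])@nn)<.003); 
        if best is None or k.sum()>best.sum(): best=k
    Q=P[best]; c=Q.mean(0); nn=np.linalg.svd(Q-c)[2][2]; nn*=np.sign(nn[2])
    print('plane',len(Q),c,nn,'tilt',np.degrees(np.arccos(nn[2])),'az',np.degrees(np.arctan2(nn[1],nn[0])),'rms',((Q-c)@nn).std())
# rims of other things: tray walls
X=cloud(s)
```

```text
top 1203 (array([482, 132,  92,  43,  42,  42,  44,  64,  56,  19,  70,  35,   1,
         0]), array([0.   , 0.005, 0.01 , 0.015, 0.02 , 0.025, 0.03 , 0.035, 0.04 ,
       0.045, 0.05 , 0.055, 0.06 , 0.065, 0.07 ]))
rim 93 [ 0.65323222 -0.30285417  0.05453149] (array([ 0.65332791, -0.30377835]), np.float64(0.01956174012203279)) [ 0.65342262 -0.30365109  0.05529227]
all circ (array([ 0.64762494, -0.32084196]), np.float64(0.0285389744583048))
plane 2931 [0.63562785 0.2020435  0.12501065] [-0.49932629  0.02643288  0.86601072] tilt 30.001682908618694 az 176.96975725583437 rms 0.0014498197541682406
side 2213 (array([793,  73,  89,  97, 103,  84,  69, 179, 108,  88, 177,  13,   0,
         0]), array([0.   , 0.005, 0.01 , 0.015, 0.02 , 0.025, 0.03 , 0.035, 0.04 ,
       0.045, 0.05 , 0.055, 0.06 , 0.065, 0.07 ]))
rim 171 [ 0.6526038  -0.30816898  0.05345588] (array([ 0.65284848, -0.307446  ]), np.float64(0.019550383790808205)) [ 0.65347887 -0.30772479  0.0536424 ]
all circ (array([ 0.65115523, -0.3216672 ]), np.float64(0.02605515905654139))
plane 1817 [0.63240425 0.18387851 0.12251467] [-0.49754935  0.03124542  0.86687275] tilt 29.902757857623143 az 176.40662157261536 rms 0.0012154655648748997
```

Run:
```python
from h import *
t=load('top');s=load('side')
az=np.radians(176.7)
for n,v,c,nn in (('top',t,[0.63562785,0.2020435,0.12501065],[-0.49932629,0.02643288,0.86601072]),('side',s,[0.63240425,0.18387851,0.12251467],[-0.49754935,0.03124542,0.86687275])):
    c=np.array(c);nn=np.array(nn); ex=np.array([1,0,0])-nn*nn[0]; ex/=np.linalg.norm(ex); ey=np.cross(nn,ex)
    X=cloud(v); ok=v['depth']>0
    m=ok&(np.hypot(X[...,0]-.62,X[...,1]-.2)<.16)&(X[...,2]>.06)&(abs((X-c)@nn)<.004)
    m=cv2.morphologyEx(m.astype(np.uint8),cv2.MORPH_OPEN,np.ones((3,3),np.uint8))
    k,lab,st,_=cv2.connectedComponentsWithStats(m); m=lab==1+st[1:,4].argmax()
    q=np.c_[(X[m]-c)@ex,(X[m]-c)@ey].astype(np.float32)
    r=cv2.minAreaRect(q); b=cv2.boxPoints(r)
    print(n,r); 
    for p in b: print('  corner',(c+p[0]*ex+p[1]*ey).round(4))
    cc=c+r[0][0]*ex+r[0][1]*ey; print('plate centre',cc)
    e=(b-b.mean(0)); L=[b[(i+1)%4]-b[i] for i in range(4)]; l=max(L,key=np.linalg.norm); l=l*np.sign(l[0])/np.linalg.norm(l)
    x=l[0]*ex+l[1]*ey; print('xaxis',x,'yaw',np.degrees(np.arctan2(x[1],x[0])), 'rest by plate',cc+.045*x+.012*nn)
    col=v['color'].astype(int); w=(col.min(2)>215); print(w.sum())
# white disk in top
col=t['color'][180:300,130:260]; hsv=cv2.cvtColor(col,cv2.COLOR_RGB2HSV)
print(col[62,56],col[40,30],col[62,50])
```

```text
top ((-0.01900354027748108, 0.006960250437259674), (0.14895235002040863, 0.20602767169475555), 86.13380432128906)
  corner [0.5258 0.1397 0.0636]
  corner [0.7039 0.129  0.1666]
  corner [0.7126 0.2777 0.1671]
  corner [0.5345 0.2884 0.064 ]
plate centre [0.61916292 0.20871102 0.11531375]
xaxis [ 0.86444227 -0.0521963   0.50001512] yaw -3.455408589105722 rest by plate [0.6520709  0.20667938 0.14820656]
1442
side ((-0.01604798436164856, 0.02259518951177597), (0.15365703403949738, 0.20577768981456757), 87.14387512207031)
  corner [0.526  0.1327 0.0633]
  corner [0.7043 0.1261 0.1659]
  corner [0.7109 0.2796 0.1641]
  corner [0.5327 0.2862 0.0616]
plate centre [0.61848366 0.20617143 0.1137213 ]
xaxis [ 0.86635818 -0.03189611  0.49840366] yaw -2.108467113546905 rest by plate [0.65149918 0.20511105 0.14655194]
893
[220 214 205] [184 187 180] [220 214 205]
```

Run:
```python
from h import *
t=load('top');s=load('side')
print('disk',onz(t,[(185.5,242.75)],.1475))
P=onz(t,[(409,200.5),(441.5,283.5),(299.5,235.5),(328,321)],.041); print(P)
p=np.array([.653,-.3057,0])
def dist(a,b):
    d=(b-a)/np.linalg.norm(b-a); q=p-a; q[2]=0; return abs(np.cross(d[:2],q[:2])),np.degrees(np.arctan2(d[1],d[0]))
print('right wall',dist(P[0],P[1]),'back wall',dist(P[0],P[2]))
# side check of tray corners:
X=onz(s,[(320+637/5,300+178/5),(320+225/5,300+565/5)],.041);print(X)
print('side rim centre', onz(s,[(320+457/5,300+185/5)],.055),'top rim',onz(t,[(290+462/4,190+142/4)],.055))
# piston neighbours: short & slim
print(onz(t,[(290+504/4,190+303/4)],.033),onz(t,[(290+372/4,190+268/4)],.053))
o=ctrl.get_obs(); Rm=R.from_euler('xyz',o['orientation'],degrees=True).as_matrix(); print(Rm.round(3))
```

```text
disk [[0.6470862  0.20671046 0.1475    ]]
[[ 0.71563421 -0.32997592  0.041     ]
 [ 0.50031363 -0.37341749  0.041     ]
 [ 0.65837482 -0.04697792  0.041     ]
 [ 0.44378172 -0.09087899  0.041     ]]
right wall (np.float64(0.036183493484713114), np.float64(-168.59352547804622)) back wall (np.float64(0.05657599333033716), np.float64(101.43831881573612))
[[ 0.71743399 -0.33454697  0.041     ]
 [ 0.50127321 -0.37669077  0.041     ]]
side rim centre [[ 0.65133949 -0.30973502  0.055     ]] top rim [[ 0.64959851 -0.30761891  0.055     ]]
[[ 0.55118219 -0.32180668  0.033     ]] [[ 0.57887571 -0.24152377  0.053     ]]
[[-0.    -0.326 -0.945]
 [-0.001 -0.945  0.326]
 [-1.     0.001 -0.   ]]<stdin>:7: DeprecationWarning: Arrays of 2-dimensional vectors are deprecated. Use arrays of 3-dimensional vectors instead. (deprecated in NumPy 2.0)
```

Run:
```python
from h import *
t=load('top');s=load('side')
def big(v,x0,y0,w,h,k): return cv2.resize(np.ascontiguousarray(v['color'][y0:y0+h,x0:x0+w,::-1]),None,fx=k,fy=k,interpolation=cv2.INTER_NEAREST)
a=big(t,388,212,32,32,12); b=big(s,392,322,32,32,12); 
def dr(img,v,x0,y0,k,c,r,z):
    th=np.linspace(0,2*np.pi,60); P=np.c_[c[0]+r*np.cos(th),c[1]+r*np.sin(th),0*th+z]
    q=(proj(v,P)-[x0,y0]+.5)*k
    cv2.polylines(img,[q.astype(np.int32)],True,(0,0,255),1)
for img,v,x0,y0 in ((a,t,388,212),(b,s,392,322)):
    for c,col in (((.653,-.3057),0),): dr(img,v,x0,y0,12,c,.022,.055)
cv2.imwrite('pics/p1.png',np.hstack([a,b]))
```

```text
(no output)
```

View pics/p1.png

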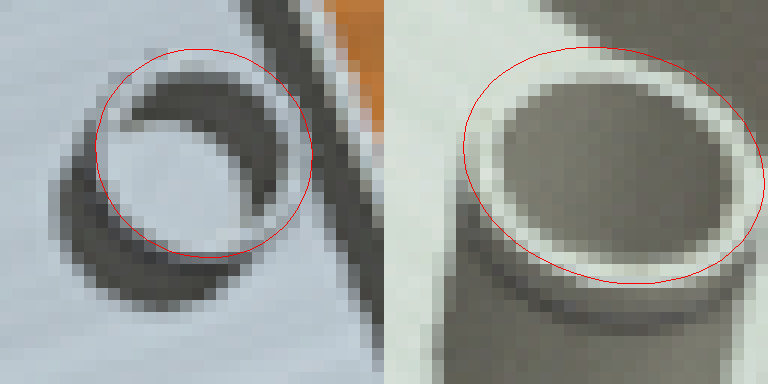

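The overlay matches the piston rim in both views to about 1 mm. Next is the same check for the clamp.

```bash
cat >> h.py <<'E'
def restframe(o=(.651,.206,.1475),yaw=-3.2):
    y=np.radians(yaw); h=np.array([np.cos(y),np.sin(y),0]); up=np.array([0,0,1.])
    x=h*np.cos(np.pi/6)+up*.5; z=-h*.5+up*np.cos(np.pi/6); return np.array(o),np.c_[x,np.cross(z,x),z]
E
cat > ov.py <<'E'
from h import *
import sys
def overlay(o,yaw,name,piston=None):
    O,F=restframe(o,yaw); out=[]
    for v,x0,y0,w,h,k in ((load('top'),140,195,100,160,5),(load('side'),180,135,150,120,5)):
        img=cv2.resize(np.ascontiguousarray(v['color'][y0:y0+h,x0:x0+w,::-1]),None,fx=k,fy=k,interpolation=cv2.INTER_CUBIC)
        f=lambda P:((proj(v,O+np.array(P)/1000@F.T)-[x0,y0]+.5)*k).astype(np.int32)
        th=np.linspace(0,2*np.pi,60)
        cv2.polylines(img,[f(np.c_[24*np.cos(th),24*np.sin(th),0*th])],True,(0,0,255),1)
        cv2.polylines(img,[f([[-148,-75,-12],[58,-75,-12],[58,75,-12],[-148,75,-12]])],True,(0,0,255),1)
        for sg in (1,-1):
            d=np.array([-10,8*1,0]); g=np.array([-170,26,24.]); dd=np.array([-48,19.4,0])/51.8
            q=np.array([g-14*dd,g,g+84*dd])*[1,sg,1]; cv2.polylines(img,[f(q)],False,(0,255,0),1); cv2.circle(img,tuple(int(i) for i in f(q)[1]),4,(0,255,0),1)
        if piston: cv2.polylines(img,[f(np.c_[22*np.cos(th),22*np.sin(th),0*th+52])],True,(255,0,0),1)
        out.append(img)
    for i,im in enumerate(out): cv2.imwrite(f'pics/{name}{i}.png',im)
E
python3 -c "
from ov import *
overlay((.651,.206,.1475),-3.2,'ov')"
```

```text
(no output)
```

View pics/ov0.png

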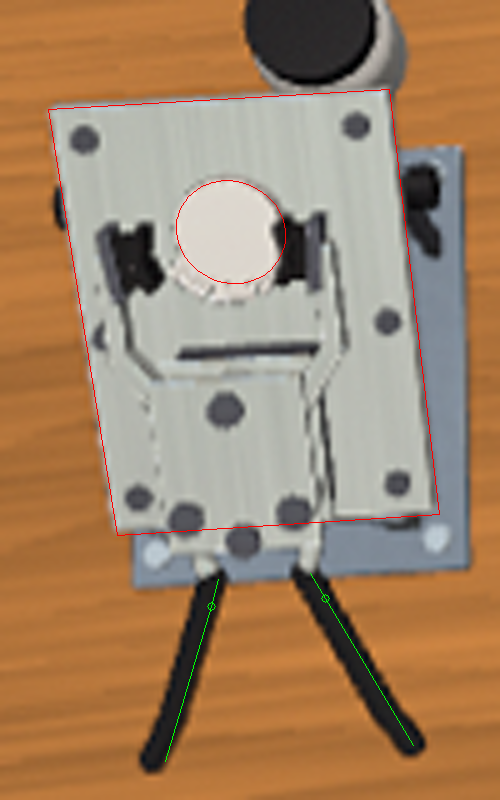

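View pics/ov1.png

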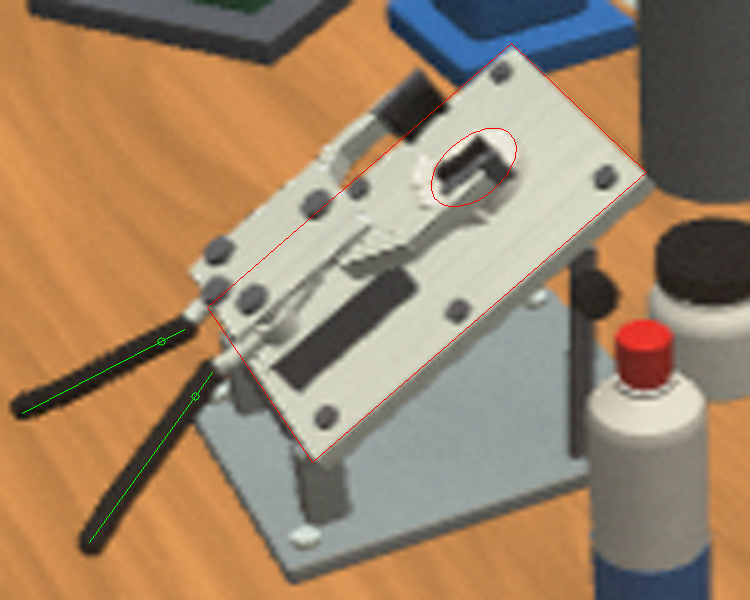

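```bash
cat >> h.py <<'E'
def togo(tcp,xdir,ydir):
    """shift in tool axes (mm) and rotvec (deg) to target"""
    o=ctrl.get_obs(); Rm=R.from_euler('xyz',o['orientation'],degrees=True).as_matrix()
    x=np.array(xdir,float); x/=np.linalg.norm(x); y=np.array(ydir,float); y-=x*(x@y); y/=np.linalg.norm(y)
    if y@Rm[:,1]<0 and False: y=-y
    T=np.c_[x,y,np.cross(x,y)]
    sh=Rm.T@(np.array(tcp)-o['tool_pos']); rv=R.from_matrix(Rm.T@T).as_rotvec(degrees=True)
    print('t %.2f'%o['clock'],'shift mm',(sh*1000).round(1),'rot',rv.round(1),'| tcp',o['tool_pos'].round(4),'F',o['force'].round(1),'open',round(float(o['opening']),4),'q',o['joint_pos'].round(0))
def down(yaw): return (0,0,-1),(np.cos(np.radians(yaw)),np.sin(np.radians(yaw)),0)
E
python3 -c "
from h import *
togo((.652,-.3057,.40),*down(-168.6))"
```

```text
t 0.10 shift mm [   5.   751.4 -716.1] rot [59.6 -0.  -0.1] | tcp [0.2199 0.638  0.4038] F [-0.7 -0.8  0. ] open 0.0874 q [ 87.  21.   1.  -0. -70. -17.]
```

```bash
python3 -m inch '[0,0.044,-0.042,0,0,0,0.056, 0,0.044,-0.042,0,0,0,0.056, 0,0.044,-0.042,0,0,0,0.056, 0,0.044,-0.042,0,0,0,0.056, 0,0.044,-0.042,0,0,0,0.056, 0,0.044,-0.042,0,0,0,0.056, 0,0.044,-0.042,0,0,0,0.056, 0,0.044,-0.042,0,0,0,0.056, 0,0.044,-0.042,0,0,0,0.056, 0,0.044,-0.042,0,0,0,0.056, 0,0.044,-0.042,0,0,0,0.056, 0,0.044,-0.042,0,0,0,0.056, 0,0.044,-0.042,0,0,0,0.056, 0,0.044,-0.042,0,0,0,0.056, 0,0.044,-0.042,0,0,0,0.056, 0,0.044,-0.042,0,0,0,0.056, 0,0.044,-0.042,0,0,0,0.056]'; python3 -c "
from h import *
togo((.652,-.3057,.40),*down(-168.6))"
```

```text
clock: 2.22
tool_pos: [0.6601, -0.3249, 0.4031]
orientation: [87.3, 89.7, -111.2]
force: [0.7, 1.0, 0.5]
opening: 0.0557
t 2.23 shift mm [  3.1 -15.6  13.8] rot [60.  -0.1 -0.3] | tcp [ 0.6601 -0.3249  0.4031] F [0.7 1.  0.5] open 0.0557 q [-11.  26.   9.   0. -73.  82.]
```

```bash
python3 -m inch '[0,-0.008,0.007,0,0,0,0.056, 0,-0.008,0.007,0,0,0,0.056, 0,0,0,10,0,0,0.056, 0,0,0,10,0,0,0.056, 0,0,0,10,0,0,0.056, 0,0,0,10,0,0,0.056, 0,0,0,10,0,0,0.056, 0,0,0,10,0,0,0.056, 0,0,0,0,0,0,0.056]'; python3 -c "
from h import *
togo((.652,-.3057,.25),*down(-168.6))"
```

```text
clock: 3.35
tool_pos: [0.6487, -0.2961, 0.403]
orientation: [112.9, 89.7, -147.2]
force: [-0.3, 0.7, 0.0]
opening: 0.0563
t 3.35 shift mm [153.   -2.2  -9.7] rot [-1.4 -0.1 -0.2] | tcp [ 0.6487 -0.2961  0.403 ] F [-0.3  0.7  0. ] open 0.0563 q [ -9.  24.   6.   0. -72.  19.]
```

```bash
python3 -m inch '[0.05,-0.001,-0.005,-1,0,0,0.056, 0.05,-0.001,-0.005,0,0,0,0.056, 0.05,0,0,0,0,0,0.056, 0,0,0,0,0,0,0.056]'; python3 -c "
from h import *
togo((.652,-.3057,.20),*down(-168.6))
s=snap('side'); crop(s,300,220,480,420,3,'s1.png')
t=snap('top'); crop(t,290,180,450,330,4,'t1.png')"
```

```text
clock: 3.85
tool_pos: [0.6521, -0.3018, 0.2541]
orientation: [-157.8, 89.7, -55.4]
force: [0.4, 0.1, -0.0]
opening: 0.0558
t 3.85 shift mm [54.1  1.  -3.6] rot [ 0.9 -0.2  0.1] | tcp [ 0.6521 -0.3018  0.2541] F [ 0.4  0.1 -0. ] open 0.0558 q [ -9.  31.  -4.   0. -55.  22.]
```

View pics/s1.png

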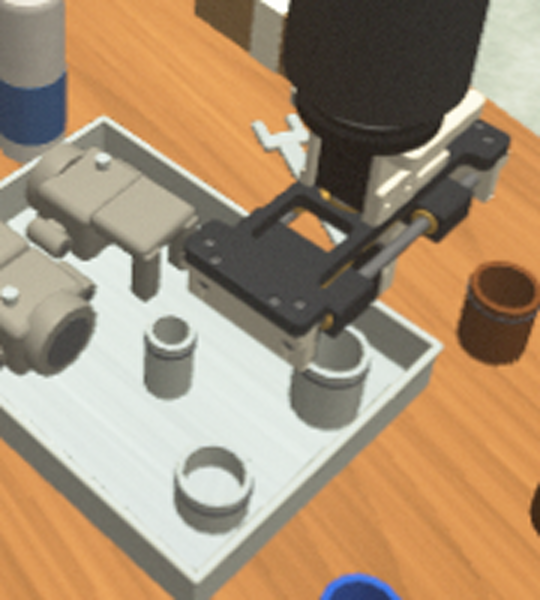

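View pics/t1.png

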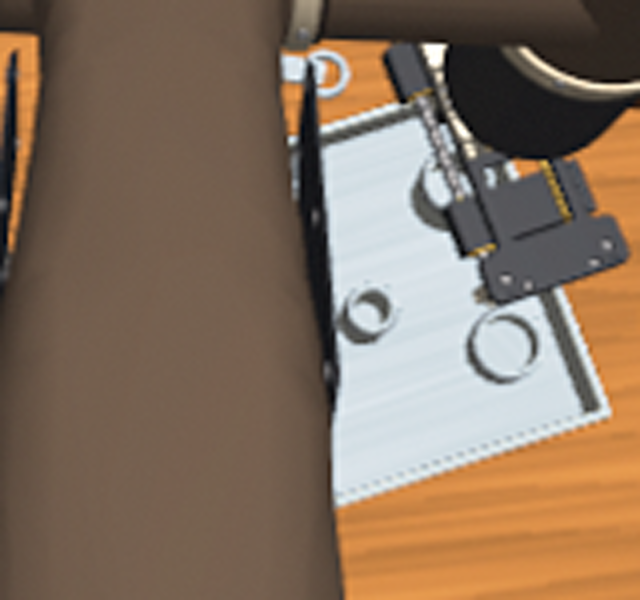

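Run:
```python
from h import *
s=load('side'); o=ctrl.get_obs(); Rm=R.from_euler('xyz',o['orientation'],degrees=True).as_matrix()
k=6;x0,y0=350,280
img=cv2.resize(np.ascontiguousarray(s['color'][y0:y0+90,x0:x0+110,::-1]),None,fx=k,fy=k,interpolation=cv2.INTER_CUBIC)
for sg in (1,-1):
    P=o['tool_pos']+np.array([[.178,sg*.028,.0095],[.178,sg*.049,.0095],[.178,sg*.049,-.0095],[.178,sg*.028,-.0095]])@Rm.T
    cv2.polylines(img,[((proj(s,P)-[x0,y0]+.5)*k).astype(np.int32)],True,(0,0,255),1)
cv2.imwrite('pics/s2.png',img)
```

```text
(no output)
```

View pics/s2.png

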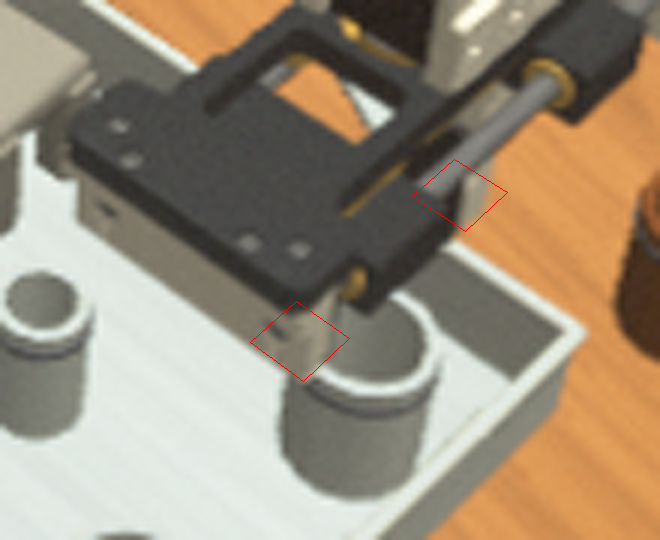

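Run:
```python
from h import *
s=load('side'); o=ctrl.get_obs(); Rm=R.from_euler('xyz',o['orientation'],degrees=True).as_matrix()
k=5;x0,y0=330,240
img=cv2.resize(np.ascontiguousarray(s['color'][y0:y0+115,x0:x0+150,::-1]),None,fx=k,fy=k,interpolation=cv2.INTER_CUBIC)
for sg in (1,-1):
  for d in (.178,.112):
    P=o['tool_pos']+np.array([[d,sg*.028,.0095],[d,sg*.049,.0095],[d,sg*.049,-.0095],[d,sg*.028,-.0095]])@Rm.T
    cv2.polylines(img,[((proj(s,P)-[x0,y0]+.5)*k).astype(np.int32)],True,(0,0,255),1)
P=o['tool_pos']+np.array([[.112,.0965,.039],[.112,-.0965,.039],[.112,-.0965,-.039],[.112,.0965,-.039]])@Rm.T
cv2.polylines(img,[((proj(s,P)-[x0,y0]+.5)*k).astype(np.int32)],True,(0,255,0),1)
X=cloud(s)
for u,v in ((396,334),(385,327),(370,317),(401,338),(404,332)): print(u,v,X[v,u].round(4),(Rm.T@(X[v,u]-o['tool_pos'])).round(4))
cv2.imwrite('pics/s3.png',img)
```

```text
396 334 [ 0.5711 -0.3489  0.1577] [ 0.1014  0.0921 -0.0265]
385 327 [ 0.5686 -0.3264  0.1525] [ 0.1064  0.0898 -0.004 ]
370 317 [ 0.5617 -0.2975  0.1517] [0.107  0.0904 0.0257]
401 338 [ 0.5739 -0.3575  0.1556] [ 0.1036  0.0912 -0.0355]
404 332 [ 0.5782 -0.3574  0.1665] [ 0.0927  0.0869 -0.0364]
```

View pics/s3.png

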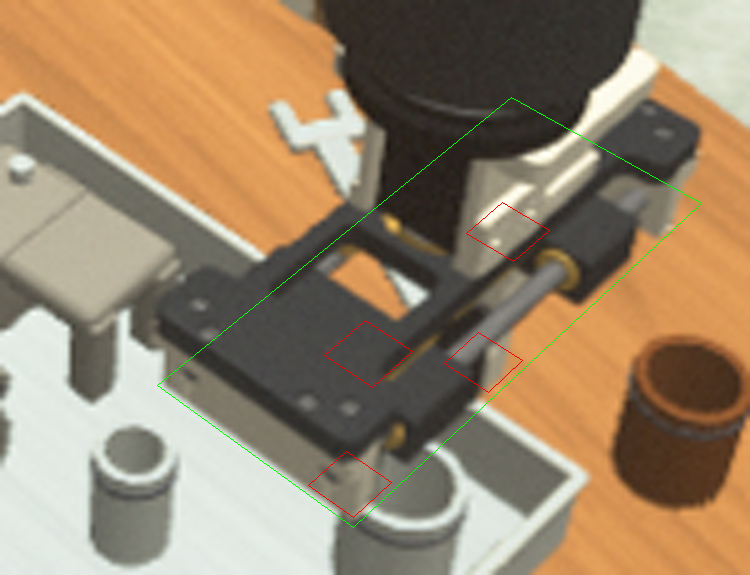

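The side view shows only the gripper body's underside, with the fingers hidden behind it. Body and pose agree with the projection. Next I descend and grip.

```bash
python3 -m inch '[0,0.001,-0.004,1,0,0,0.056, 0.02,0,0,0,0,0,0.056, 0.015,0,0,0,0,0,0.056, 0.01,0,0,0,0,0,0.056, 0.007,0,0,0,0,0,0.056, 0,0,0,0,0,0,0.056]'; python3 -c "
from h import *
togo((.652,-.3057,.202),*down(-168.6))"
```

```text
clock: 4.7
tool_pos: [0.6567, -0.3082, 0.2131]
orientation: [-127.1, 88.7, -25.7]
force: [-0.1, 0.6, 0.7]
opening: 0.0556
t 4.70 shift mm [10.9  4.4  3.5] rot [ 0.  -0.8  1.1] | tcp [ 0.6567 -0.3082  0.2131] F [-0.1  0.6  0.7] open 0.0556 q [-10.  33.  -5.   0. -50.  21.]
```

```bash
python3 -m inch '[0.002,0.004,0.003,0,-0.8,1.1,0.056, 0,0,0,0,0,0,0.056]'; python3 -c "
from h import *
togo((.652,-.3057,.202),*down(-168.6))"
```

```text
clock: 4.95
tool_pos: [0.6522, -0.3059, 0.2109]
orientation: [62.7, 89.9, 164.1]
force: [0.2, 0.0, -0.1]
opening: 0.0557
t 4.95 shift mm [8.9 0.1 0.2] rot [ 0.   0.1 -0.1] | tcp [ 0.6522 -0.3059  0.2109] F [ 0.2  0.  -0.1] open 0.0557 q [-10.  34.  -5.  -0. -52.  21.]
```

```bash
python3 -m inch '[0.009,0,0,0,0,0,0.056, 0,0,0,0,0,0,0.056, 0,0,0,0,0,0,0.05, 0,0,0,0,0,0,0.046, 0,0,0,0,0,0,0.03, 0,0,0,0,0,0,0.03, 0,0,0,0,0,0,0.03]'; python3 -c "
from h import *
togo((.652,-.3057,.202),*down(-168.6))"
```

```text
clock: 5.82
tool_pos: [0.6528, -0.3058, 0.2018]
orientation: [24.2, 90.0, 125.6]
force: [0.4, 0.3, -1.3]
opening: 0.0436
t 5.83 shift mm [-0.2  0.8  0.2] rot [ 0.  0. -0.] | tcp [ 0.6528 -0.3058  0.2018] F [ 0.4  0.3 -1.3] open 0.0436 q [-10.  34.  -5.  -0. -50.  21.]
```

```bash
python3 -m inch '[-0.005,0,0,0,0,0,0.03, -0.015,0,0,0,0,0,0.03, -0.03,0,0,0,0,0,0.03, -0.04,0,0,0,0,0,0.03, -0.04,0,0,0,0,0,0.03, -0.04,0,0,0,0,0,0.03, -0.04,0,0,0,0,0,0.03, -0.03,0,0,0,0,0,0.03, 0,0,0,0,0,0,0.03, 0,0,0,0,0,0,0.03]'; python3 -c "
from h import *
O,F=restframe()
T=O+F@np.array([.002,0,.199+.06]); print(T)
togo(T,-F[:,2],-F[:,0])
s=snap('side'); cv2.imwrite('pics/s4.png',s['color'][:,:,::-1])"
```

```text
clock: 7.08
tool_pos: [0.6499, -0.3057, 0.4552]
orientation: [36.2, 89.9, 137.5]
force: [0.3, 0.4, -4.7]
opening: 0.0444
[0.52343127 0.2131322  0.37280058]
t 7.08 shift mm [ 83.4  21.7 533.4] rot [ 14.2   3.9 -29.9] | tcp [ 0.6499 -0.3057  0.4552] F [ 0.3  0.4 -4.7] open 0.0444 q [-10.  23.  12.  -0. -78.  21.]
```

View pics/s4.png

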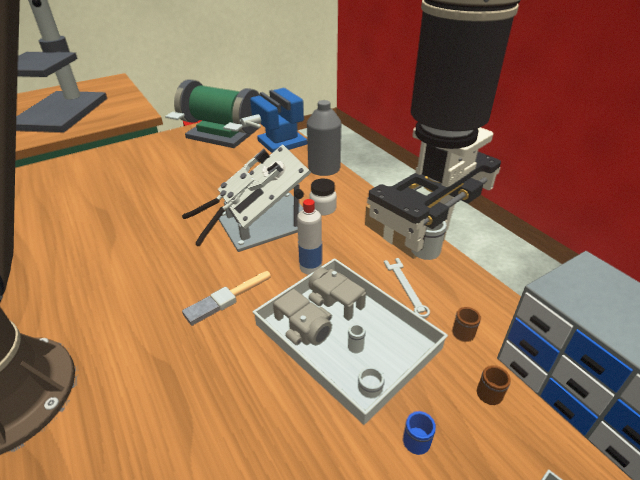

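The tray now shows only the two decoys and the castings. The piston hangs in the fingers at about (430,245). Next I carry it over, above the can, and tilt it.

```bash
python3 -m inch '[0,0.001,0.02,0,0,0,0.03, 0,0.002,0.04,0,0,0,0.03, 0,0.002,0.05,0,0,0,0.03, 0,0.002,0.05,0,0,0,0.03, 0,0.002,0.05,0,0,0,0.03, 0,0.002,0.05,0,0,0,0.03, 0,0.002,0.05,0,0,0,0.03, 0,0.002,0.05,0,0,0,0.03, 0,0.002,0.05,0,0,0,0.03, 0,0.002,0.05,0,0,0,0.03, 0,0.001,0.035,0,0,0,0.03, 0,0.001,0.02,0,0,0,0.03, 0,0,0.005,0,0,0,0.03, 0,0,0,0,0,0,0.03]'; python3 -c "
from h import *
O,F=restframe()
T=O+F@np.array([.002,0,.199+.06]); print(T)
togo(T,-F[:,2],-F[:,0])"
```

```text
clock: 8.88
tool_pos: [0.5142, 0.2203, 0.4415]
orientation: [82.5, 88.5, -175.9]
force: [-0.2, 0.7, -2.1]
opening: 0.0439
[0.52343127 0.2131322  0.37280058]
t 8.88 shift mm [68.5 -9.3 -9.1] rot [ 14.4   3.9 -31.3] | tcp [0.5142 0.2203 0.4415] F [-0.2  0.7 -2.1] open 0.0439 q [ 43.   9. -10.  -1. -72. -31.]
```

```bash
python3 -m inch '[0,0,0,1.4,0.4,-3.1,0.03, 0,0,0,2.9,0.8,-6.3,0.03, 0,0,0,2.9,0.8,-6.3,0.03, 0,0,0,2.9,0.8,-6.3,0.03, 0,0,0,2.9,0.8,-6.3,0.03, 0,0,0,1.4,0.4,-3,0.03, 0,0,0,0,0,0,0.03, 0,0,0,0,0,0,0.03]'; python3 -c "
from h import *
O,F=restframe()
T=O+F@np.array([.002,0,.199+.06]); print(T)
togo(T,-F[:,2],-F[:,0])"
```

```text
clock: 9.88
tool_pos: [0.5137, 0.2133, 0.4387]
orientation: [-90.3, 59.4, -4.3]
force: [0.9, 0.7, -2.9]
opening: 0.0436
[0.52343127 0.2131322  0.37280058]
t 9.88 shift mm [61.7 25.1  0.7] rot [-0.6 -0.5  0.6] | tcp [0.5137 0.2133 0.4387] F [ 0.9  0.7 -2.9] open 0.0436 q [ 47.   0. -38.  39. -38. -79.]
```

```bash
python3 -m inch '[0,0.012,0,-0.3,-0.3,0.3,0.03, 0,0.013,0.001,-0.3,-0.2,0.3,0.03, 0.015,0,0,0,0,0,0.03, 0.02,0,0,0,0,0,0.03, 0.015,0,0,0,0,0,0.03, 0,0,0,0,0,0,0.03, 0,0,0,0,0,0,0.03]'; python3 -c "
from h import *
O,F=restframe()
T=O+F@np.array([.002,0,.199+.03]); print(T)
togo(T,-F[:,2],-F[:,0])
s=snap('side'); crop(s,160,90,340,250,4,'s5.png')
s=snap('top'); crop(s,120,160,280,320,4,'t5.png')"
```

```text
clock: 10.75
tool_pos: [0.5141, 0.2155, 0.3804]
orientation: [-90.0, 60.2, -3.0]
force: [0.8, 0.2, -2.0]
opening: 0.0437
[0.53840788 0.21229488 0.34681982]
t 10.75 shift mm [41.3 -4.6 -1.9] rot [ 0.2  0.1 -0.2] | tcp [0.5141 0.2155 0.3804] F [ 0.8  0.2 -2. ] open 0.0437 q [ 44.   3. -44.  47. -30. -86.]
```

View pics/s5.png

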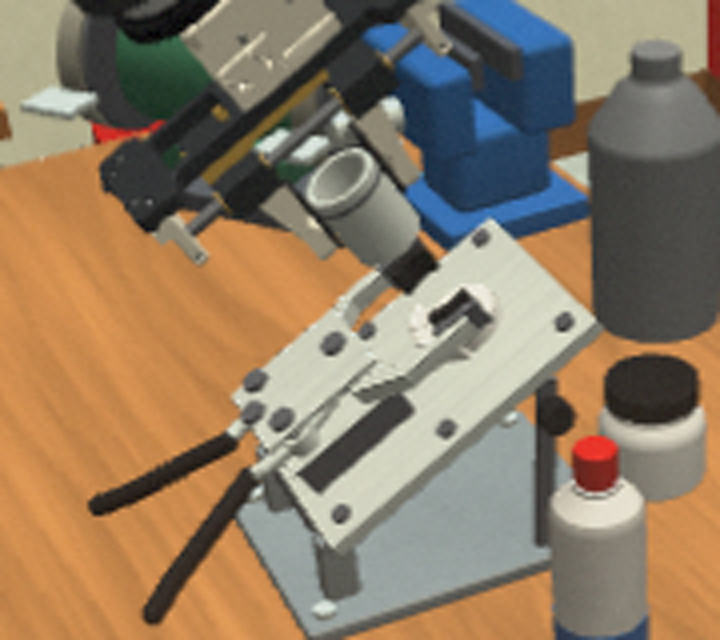

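View pics/t5.png

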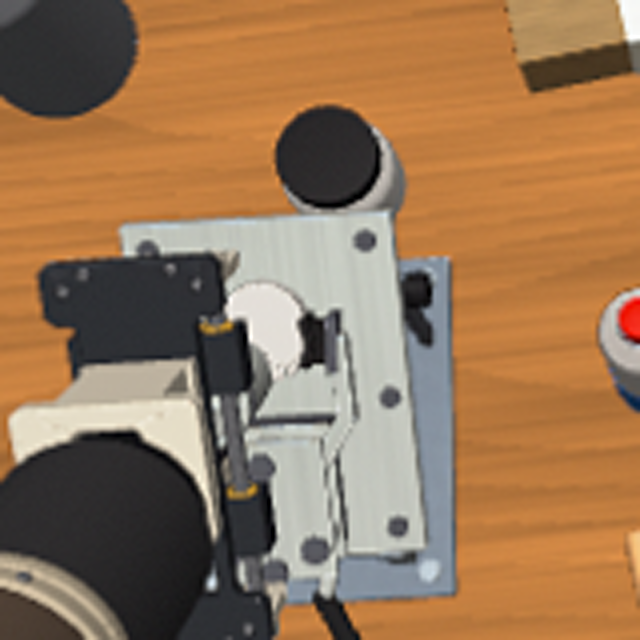

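```bash
python3 -m inch '[0,-0.005,-0.002,0,0,0,0.03, 0.015,0,0,0,0,0,0.03, 0.015,0,0,0,0,0,0.03, 0.01,0,0,0,0,0,0.03, 0,0,0,0,0,0,0.03, 0,0,0,0,0,0,0.03]'
cat > hold.py <<'E'
from h import *
def hold(name,L=.199):
    o=ctrl.get_obs(); Rm=R.from_euler('xyz',o['orientation'],degrees=True).as_matrix(); O,F=restframe()
    B=o['tool_pos']+Rm@np.array([L,0,0]); print('piston base in rest mm',(F.T@(B-O)*1000).round(1))
    s=snap('side');x0,y0,k=190,110,6
    img=cv2.resize(np.ascontiguousarray(s['color'][y0:y0+90,x0:x0+120,::-1]),None,fx=k,fy=k,interpolation=cv2.INTER_CUBIC)
    th=np.linspace(0,2*np.pi,60)
    for d in (L,L-.052):
        P=o['tool_pos']+np.c_[0*th+d,.022*np.cos(th),.022*np.sin(th)]@Rm.T
        cv2.polylines(img,[((proj(s,P)-[x0,y0]+.5)*k).astype(np.int32)],True,(0,0,255),1)
    P=O+np.c_[.024*np.cos(th),.024*np.sin(th),0*th]@F.T
    cv2.polylines(img,[((proj(s,P)-[x0,y0]+.5)*k).astype(np.int32)],True,(0,255,0),1)
    cv2.imwrite('pics/'+name,img)
E
python3 -c "
from hold import *
O,F=restframe()
T=O+F@np.array([.002,0,.199+.0]); print(T)
togo(T,-F[:,2],-F[:,0])
hold('s6.png')"
```

```text
clock: 11.6
tool_pos: [0.5398, 0.2131, 0.3523]
orientation: [-89.4, 59.9, -2.4]
force: [0.7, 0.3, -2.8]
opening: 0.044
[0.55338449 0.21145755 0.32083906]
t 11.60 shift mm [34.   3.9 -1.1] rot [0.1 0.4 0.1] | tcp [0.5398 0.2131 0.3523] F [ 0.7  0.3 -2.8] open 0.044 q [ 39.   7. -46.  55. -24. -91.]
piston base in rest mm [ 6.2  2.3 34.1]
```

View pics/s6.png

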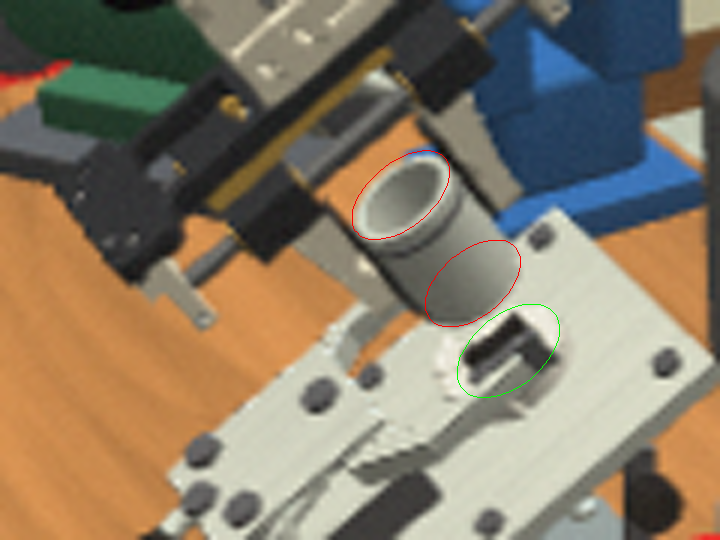

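```bash
python3 -c "
from h import *
t=load('top'); O,F=restframe()
# plane 24..33mm above rest
for h in (.024,.033):
  for uv in ((140+160/5-.5,195+258/5-.5),(140+275/5-.5,195+250/5-.5)):
    r=rays(t,[uv])[0]; c=t['position']; n=F[:,2]; k=((O+h*n-c)@n)/(r@n); print(h,(F.T@(c+k*r-O)*1000).round(1))
"; python3 -m inch '[0,0.004,-0.001,0,0.2,0,0.03, 0,0,0,0,0.2,0,0.03, 0.008,0,0,0,0,0,0.03, 0.006,0,0,0,0,0,0.03, 0,0,0,0,0,0,0.03]'; python3 -c "
from hold import *
O,F=restframe()
togo(O+F@np.array([.002,0,.199+.0]),-F[:,2],-F[:,0])
hold('s7.png')"
```

```text
0.024 [-2.4 25.7 24. ]
0.024 [ -1.9 -24.2  24. ]
0.033 [ 0.4 23.  33. ]
0.033 [  0.9 -26.4  33. ]
clock: 12.28
tool_pos: [0.5428, 0.2126, 0.3394]
orientation: [-90.0, 59.8, -3.0]
force: [-0.9, 1.6, -2.4]
opening: 0.0437
t 12.28 shift mm [21.4  0.1 -0.5] rot [0.2 0.1 0.2] | tcp [0.5428 0.2126 0.3394] F [-0.9  1.6 -2.4] open 0.0437 q [ 37.   8. -47.  61. -22. -95.]
piston base in rest mm [ 2.8  0.8 21.4]
```

```bash
python3 -m inch '[0.005,0,-0.0005,0,0,0.1,0.03, 0.005,0,0,0,0,0.1,0.03, 0.005,0,0,0,0,0,0.03, 0,0,0,0,0,0,0.03]'; python3 -c "
from hold import *
O,F=restframe()
togo(O+F@np.array([.002,0,.199+.0]),-F[:,2],-F[:,0])
hold('s7.png')"
```

```text
clock: 12.82
tool_pos: [0.5508, 0.2118, 0.3259]
orientation: [-89.9, 60.0, -3.0]
force: [-0.3, -0.3, -2.8]
opening: 0.0443
t 12.82 shift mm [ 5.7  0.3 -0.2] rot [0.2 0.1 0. ] | tcp [0.5508 0.2118 0.3259] F [-0.3 -0.3 -2.8] open 0.0443 q [ 35.   9. -48.  65. -20. -98.]
piston base in rest mm [2.4 0.6 5.7]
```

View pics/s7.png

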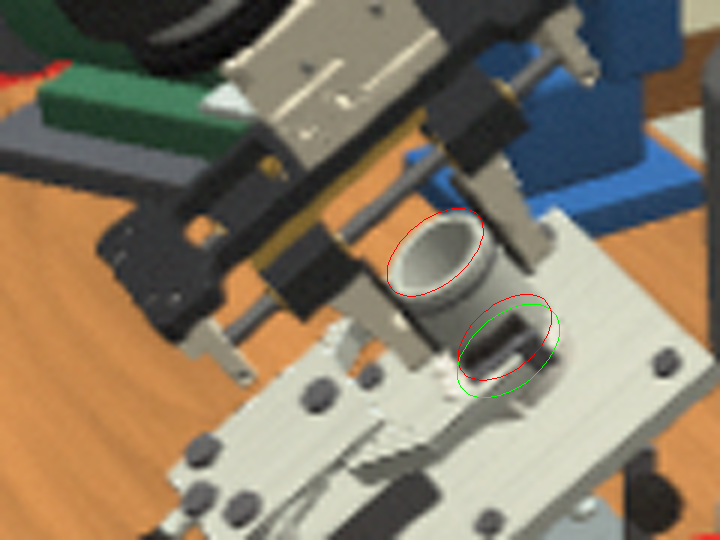

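```bash
python3 -m inch '[0.002,0,0,0,0,0,0.03, 0.002,0,0,0,0,0,0.03, 0,0,0,0,0,0,0.03]'; python3 -c "
from h import *
O,F=restframe()
togo(O+F@np.array([.002,0,.199+.0]),-F[:,2],-F[:,0])
print(F.T@ctrl.get_obs()['force'])"
```

```text
clock: 13.25
tool_pos: [0.5529, 0.2118, 0.3227]
orientation: [-89.9, 59.9, -2.9]
force: [0.5, 0.0, -2.8]
opening: 0.0437
t 13.25 shift mm [ 1.8  0.5 -0.3] rot [0.1 0.1 0.1] | tcp [0.5529 0.2118 0.3227] F [ 0.5  0.  -2.8] open 0.0437 q [ 34.   9. -48.  67. -19. -99.]
[-0.96537139  0.06058343 -2.73338893]
```

```bash
python3 -m inch '[0.0015,0,0,0,0,0,0.03, 0,0,0,0,0,0,0.03]';  python3 -m inch '[0.001,0,0,0,0,0,0.03, 0,0,0,0,0,0,0.03]'; python3 -c "
from h import *
O,F=restframe()
togo(O+F@np.array([.002,0,.199+.0]),-F[:,2],-F[:,0])
print(F.T@ctrl.get_obs()['force'])"
```

```text
clock: 13.5
tool_pos: [0.5537, 0.2118, 0.3215]
orientation: [-89.9, 59.9, -2.9]
force: [0.5, 0.5, -2.8]
opening: 0.0439
clock: 13.75
tool_pos: [0.5539, 0.2118, 0.3211]
orientation: [-89.8, 59.9, -2.8]
force: [-1.1, -0.9, -2.6]
opening: 0.0437
t 13.75 shift mm [-0.   0.6 -0.4] rot [0.2 0.2 0.1] | tcp [0.5539 0.2118 0.3211] F [-1.1 -0.9 -2.6] open 0.0437 q [  34.   10.  -48.   68.  -19. -100.]
[-2.23851042 -0.99370424 -1.70726667]
```

```bash
python3 -m inch '[0.001,0,0,0,0,0,0.03, 0,0,0,0,0,0,0.03]';  python3 -c "
from h import *
O,F=restframe()
togo(O+F@np.array([.002,0,.199+.0]),-F[:,2],-F[:,0])
print(F.T@ctrl.get_obs()['force'])"; python3 -m inch '[0.001,0,0,0,0,0,0.03, 0,0,0,0,0,0,0.03]'; python3 -c "
from h import *
O,F=restframe()
togo(O+F@np.array([.002,0,.199+.0]),-F[:,2],-F[:,0])
print(F.T@ctrl.get_obs()['force'])"
```

```text
clock: 14.0
tool_pos: [0.5538, 0.2118, 0.3211]
orientation: [-89.8, 59.8, -2.8]
force: [-1.3, 0.7, -2.5]
opening: 0.0438
t 14.00 shift mm [ 0.1  0.5 -0.4] rot [0.2 0.2 0.2] | tcp [0.5538 0.2118 0.3211] F [-1.3  0.7 -2.5] open 0.0438 q [  33.   10.  -48.   69.  -19. -100.]
[-2.42746754  0.59039876 -1.50735657]
clock: 14.25
tool_pos: [0.5537, 0.2118, 0.3211]
orientation: [-89.7, 59.7, -2.7]
force: [-1.4, -0.5, -1.6]
opening: 0.0445
t 14.25 shift mm [ 0.   0.4 -0.4] rot [0.2 0.3 0.3] | tcp [0.5537 0.2118 0.3211] F [-1.4 -0.5 -1.6] open 0.0445 q [  33.   10.  -48.   69.  -18. -101.]
[-2.00083551 -0.57088137 -0.71945501]
```

```bash
python3 -m inch '[0.002,0,0,0,-0.2,-0.2,0.03, 0.002,0,0,0,0,0,0.03]'; python3 -c "
from hold import *
O,F=restframe()
togo(O+F@np.array([.002,0,.199+.0]),-F[:,2],-F[:,0])
print(F.T@ctrl.get_obs()['force'])
hold('s8.png')"
```

```text
clock: 14.5
tool_pos: [0.5537, 0.2114, 0.32]
orientation: [-89.3, 59.3, -2.1]
force: [-35.6, -3.0, 27.4]
opening: 0.0444
t 14.50 shift mm [-0.9 -0.1  0. ] rot [0.2 0.5 0.7] | tcp [0.5537 0.2114 0.32  ] F [-35.6  -3.   27.4] open 0.0444 q [  32.    9.  -49.   73.  -17. -103.]
[-16.97942667  -5.02701282  41.43611882]
piston base in rest mm [ 4.3  1.9 -0.9]
```

View pics/s8.png

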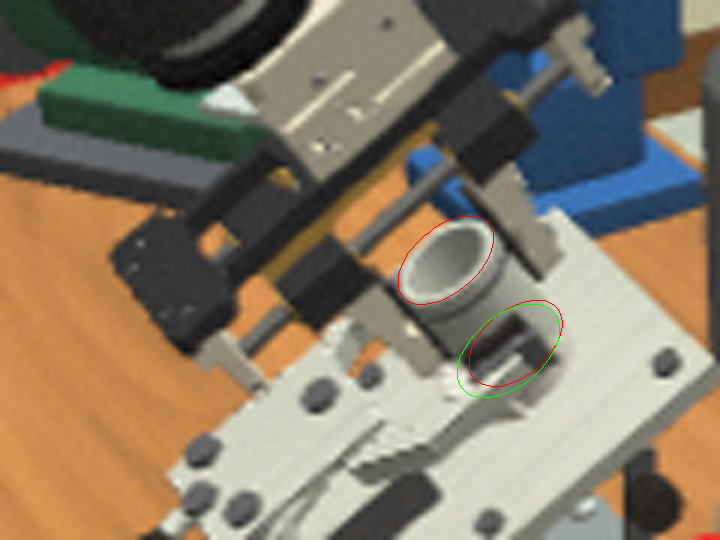

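```bash
python3 -m inch '[-0.001,0,0,0,0.4,0.5,0.03]'; python3 -c "
from hold import *
O,F=restframe()
togo(O+F@np.array([.002,0,.199+.0]),-F[:,2],-F[:,0])
print(F.T@ctrl.get_obs()['force'])"
```

```text
clock: 14.68
tool_pos: [0.5529, 0.211, 0.3214]
orientation: [-89.9, 59.8, -2.9]
force: [0.5, -0.1, -2.6]
opening: 0.044
t 14.68 shift mm [ 0.7 -0.1  0.4] rot [0.2 0.2 0.2] | tcp [0.5529 0.211  0.3214] F [ 0.5 -0.1 -2.6] open 0.044 q [  33.    9.  -48.   69.  -19. -100.]
[-0.87428306 -0.04659007 -2.51329559]
```

```bash
python3 -m inch '[0.001,0,0,0,0,0,0.03, 0,0,0,0,0,0,0.045, 0,0,0,0,0,0,0.047, 0,0,0,0,0,0,0.05, 0,0,0,0,0,0,0.058, 0,0,0,0,0,0,0.058]'; python3 -c "
from hold import *
O,F=restframe()
togo(O+F@np.array([.002,0,.199+.0]),-F[:,2],-F[:,0])
hold('s9.png')"
```

```text
clock: 15.42
tool_pos: [0.5546, 0.212, 0.3215]
orientation: [-89.8, 59.6, -2.7]
force: [-0.6, 0.1, -0.5]
opening: 0.0575
t 15.43 shift mm [-0.1  1.4 -0.6] rot [0.2 0.3 0.4] | tcp [0.5546 0.212  0.3215] F [-0.6  0.1 -0.5] open 0.0575 q [  33.   10.  -48.   70.  -18. -101.]
piston base in rest mm [ 4.6  1.4 -0.1]
```

View pics/s9.png

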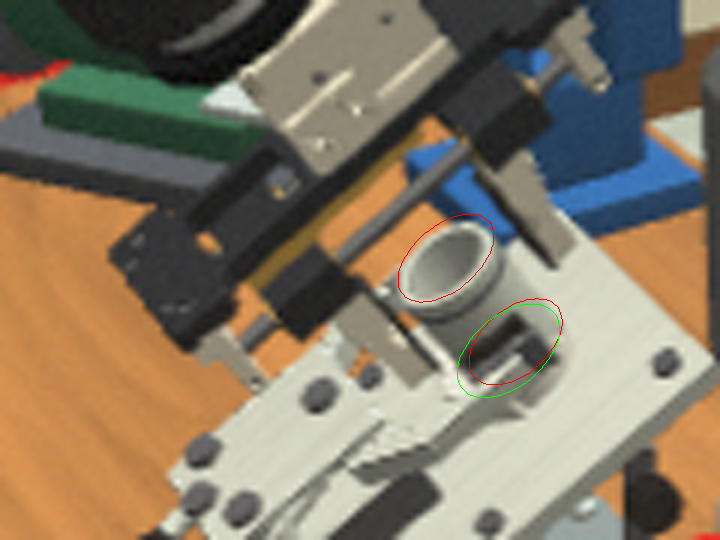

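```bash
python3 -m inch '[0,0.003,0,0,0.2,0.3,0.06, -0.005,0,0,0,0,0,0.06, -0.01,0,0,0,0,0,0.06, -0.02,0,0,0,0,0,0.06, -0.03,0,0,0,0,0,0.06, -0.03,0,0,0,0,0,0.06, -0.02,0,0,0,0,0,0.06, 0,0,0,0,0,0,0.06]'; python3 -c "
from ov import *
snap('top');snap('side')
overlay((.651,.206,.1475),-3.2,'ow',1)
O,F=restframe()
# handle target
T=O+F@np.array([-.171,0,.024+.159]); print(T)
togo(O+F@np.array([-.171,0,.024+.159+.08]),-F[:,2],F[:,1])
togo(O+F@np.array([-.171,0,.024+.159+.08]),-F[:,2],-F[:,1])"
```

```text
clock: 16.48
tool_pos: [0.4915, 0.2152, 0.4207]
orientation: [-90.2, 60.3, -3.2]
force: [-0.8, 0.0, -0.3]
opening: 0.0599
[0.41178323 0.21937429 0.22048265]
t 16.57 shift mm [ 53.  168.3   1. ] rot [90.2 -0.4 -0.2] | tcp [0.4918 0.2147 0.419 ] F [ 0.1  0.3 -0.5] open 0.06 q [ 48.  -1. -41.  40. -37. -81.]
t 16.57 shift mm [ 53.  168.3   1. ] rot [-89.8   0.2  -0.4] | tcp [0.4918 0.2147 0.419 ] F [ 0.1  0.3 -0.5] open 0.06 q [ 48.  -1. -41.  40. -37. -81.]
```

View pics/ow1.png

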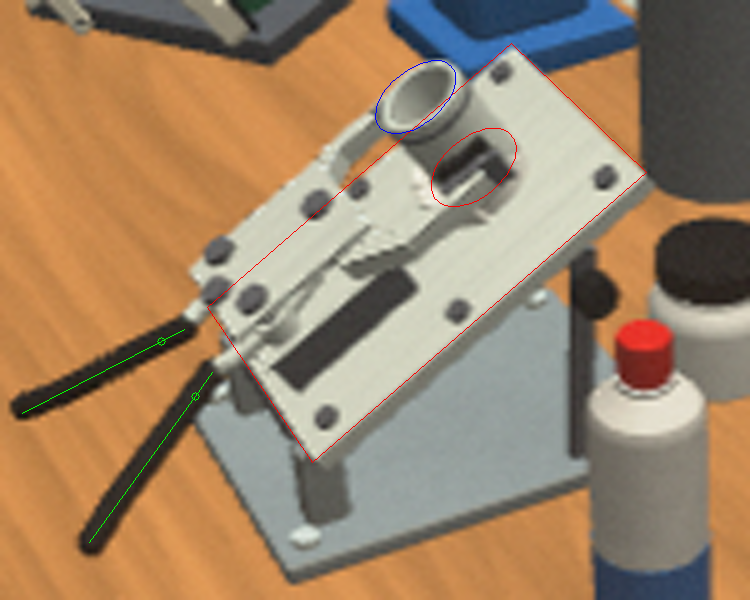

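View pics/ow0.png

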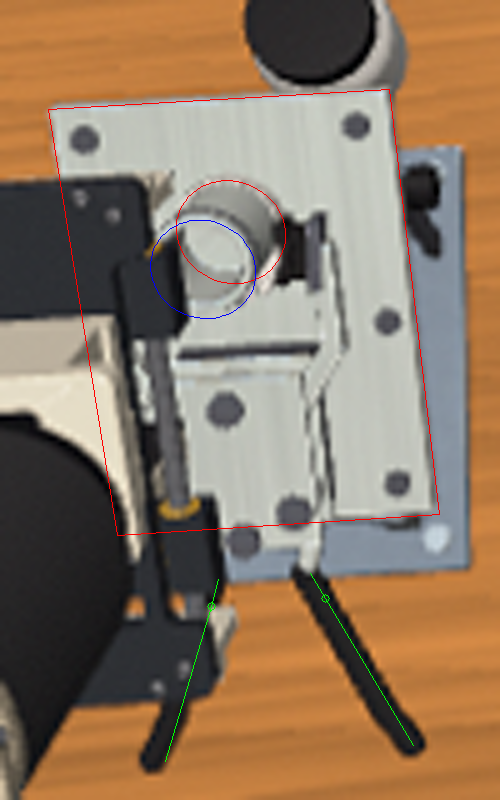

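Side view: the piston stands on the rest with its mouth at (418,95), on the predicted circle. For the squeeze I'll use a tool tilt of 15°, which gives more wrist room, with the jaws across the handles.

```bash
cat > sq.py <<'E'
from h import *
O,F=restframe()
def sq(back,tilt=15,px=-.178,py=.001):
    y=np.radians(-3.2); h=np.array([np.cos(y),np.sin(y),0]); a=np.radians(tilt)
    d=h*np.sin(a)-np.array([0,0,np.cos(a)]); G=O+F@np.array([px,py,.024])
    togo(G-(.159+back)*d,d,-F[:,1])
E
python3 -c "
from sq import *
sq(.08)"
python3 -m inch '[0,0,0,0,0,2,0.0876, 0,0,0,0,0,5,0.0876, 0,0,0,0,0,5,0.0876, 0,0,0,0,0,3,0.0876, 0,0,0,-5,0,0,0.0876, 0,0,0,-10,0,0,0.0876, 0,0,0,-10,0,0,0.0876, 0,0,0,-10,0,0,0.0876, 0,0,0,-10,0,0,0.0876, 0,0,0,-10,0,0,0.0876, 0,0,0,-10,0,0,0.0876, 0,0,0,-10,0,0,0.0876, 0,0,0,-10,0,0,0.0876, 0,0,0,-5,0,0,0.0876, 0,0,0,0,0,0,0.0876]'
python3 -c "
from sq import *
sq(.08)"
```

```text
t 16.57 shift mm [ 60.7 113.4   1.8] rot [-89.3 -11.6  11.3] | tcp [0.4918 0.2147 0.419 ] F [ 0.1  0.3 -0.5] open 0.06 q [ 48.  -1. -41.  40. -37. -81.]
clock: 18.45
tool_pos: [0.4965, 0.2075, 0.3958]
orientation: [168.6, 77.0, -12.2]
force: [0.2, -0.4, 0.0]
opening: 0.0876
t 18.45 shift mm [ 66.8 -14.5  90.3] rot [ 2.6  2.2 -2. ] | tcp [0.4965 0.2075 0.3958] F [ 0.2 -0.4  0. ] open 0.0876 q [ 47.   5. -28.  14. -52.  34.]
```

```bash
python3 -m inch '[0,-0.007,0.02,1.3,1.1,-1,0.0876, 0,-0.007,0.035,1.3,1.1,-1,0.0876, 0,0,0.03,0,0,0,0.0876, 0.02,0,0.004,0,0,0,0.0876, 0.02,0,0,0,0,0,0.0876, 0.015,0,0,0,0,0,0.0876, 0,0,0,0,0,0,0.0876]'
python3 -c "
from sq import *
sq(.05)
s=snap('side'); crop(s,150,110,330,260,4,'s10.png')"
```

```text
clock: 19.32
tool_pos: [0.4238, 0.2226, 0.3139]
orientation: [-180.0, 75.1, -4.4]
force: [0.7, 0.3, -0.1]
opening: 0.0875
t 19.32 shift mm [33.6  2.7  1.1] rot [-1.2  0.1 -0.3] | tcp [0.4238 0.2226 0.3139] F [ 0.7  0.3 -0.1] open 0.0875 q [ 55.   3. -44.  22. -37.  14.]
```

View pics/s10.png

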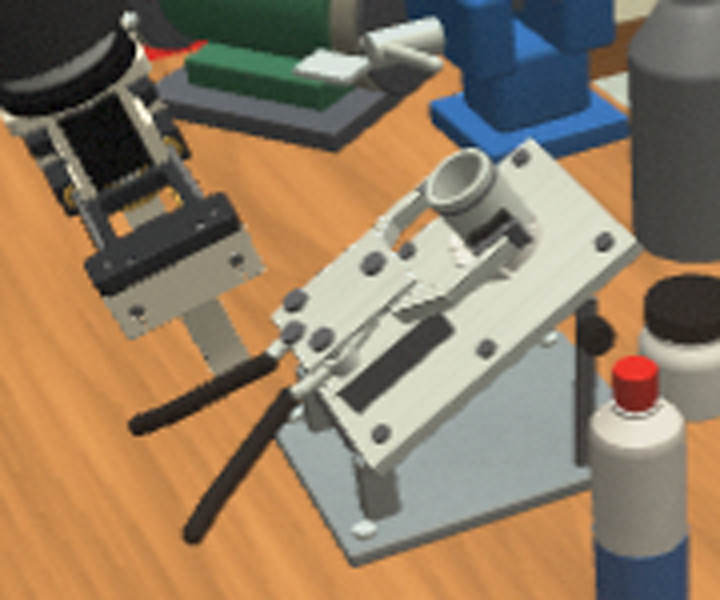

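```bash
python3 -m inch '[0.015,0.003,0.001,-1.2,0,-0.3,0.0876, 0.02,0,0,0,0,0,0.0876, 0.01,0,0,0,0,0,0.0876, 0,0,0,0,0,0,0.0876]'
python3 -c "
from sq import *
sq(.0)
s=snap('side'); crop(s,150,110,330,260,4,'s11.png')
s=snap('top'); crop(s,100,200,260,380,4,'t11.png')"
```

```text
clock: 19.88
tool_pos: [0.4355, 0.22, 0.2723]
orientation: [-179.1, 74.9, -2.5]
force: [-0.6, -0.8, 0.0]
opening: 0.0878
t 19.88 shift mm [40.3  1.   1.9] rot [-0.2 -0.1  0.2] | tcp [0.4355 0.22   0.2723] F [-0.6 -0.8  0. ] open 0.0878 q [ 53.   7. -48.  26. -29.  11.]
```

View pics/s11.png

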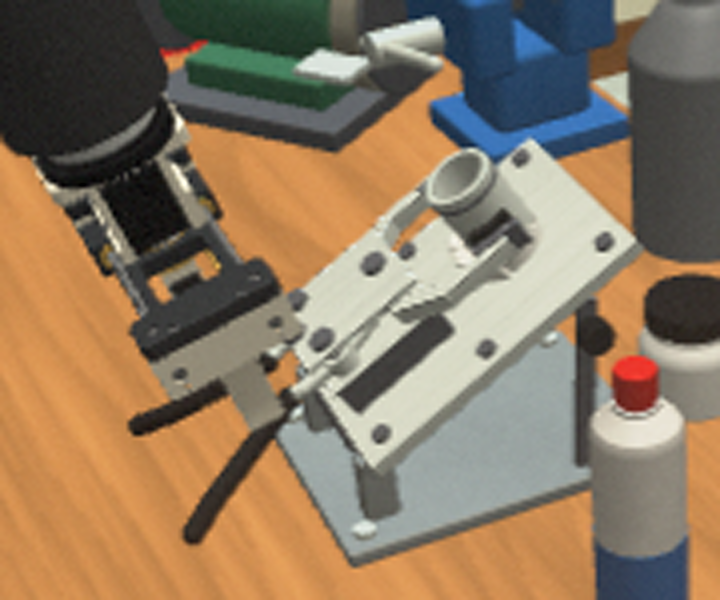

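View pics/t11.png

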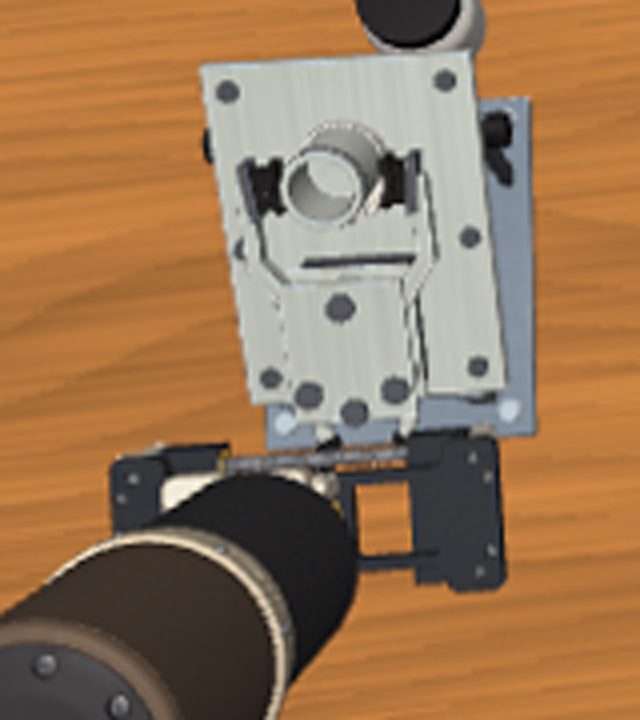

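```bash
python3 -m inch '[0.01,0.001,0.002,0,0,0,0.0876, 0.015,0,0,0,0,0,0.0876, 0.01,0,0,0,0,0,0.0876, 0.004,0,0,0,0,0,0.0876, 0,0,0,0,0,0,0.0876]'
python3 -c "
from sq import *
sq(.0)
s=snap('side'); crop(s,150,110,330,260,4,'s12.png')"
```

```text
clock: 20.6
tool_pos: [0.4438, 0.2198, 0.2345]
orientation: [-178.1, 74.8, -1.4]
force: [-1.2, -1.2, 0.7]
opening: 0.0876
t 20.60 shift mm [1.6 1.2 0.1] rot [-0.2 -0.2  0.5] | tcp [0.4438 0.2198 0.2345] F [-1.2 -1.2  0.7] open 0.0876 q [ 50.  11. -52.  35. -21.   5.]
```

View pics/s12.png

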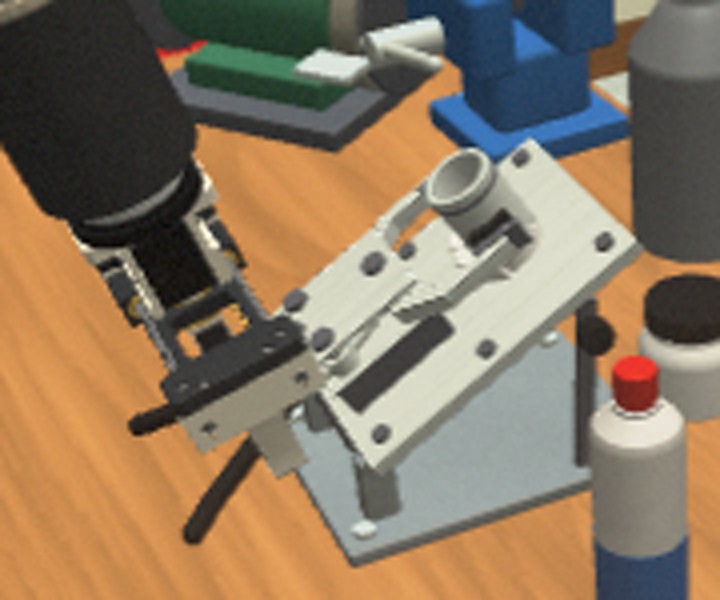

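```bash
python3 -m inch '[0,0,0,0,0,0.4,0.075, 0,0,0,0,0,0,0.068, 0,0,0,0,0,0,0.062, 0,0,0,0,0,0,0.056, 0,0,0,0,0,0,0.052]'
python3 -c "
from sq import *
sq(.0);o=ctrl.get_obs();print(o['moment'])"
```

```text
clock: 21.28
tool_pos: [0.4429, 0.2186, 0.2345]
orientation: [180.0, 74.8, -3.5]
force: [-1.7, -1.5, -2.4]
opening: 0.0536
t 21.27 shift mm [ 1.9  0.  -0.7] rot [-0.2 -0.2 -0.1] | tcp [0.4429 0.2186 0.2345] F [-1.7 -1.5 -2.4] open 0.0536 q [ 50.  11. -52.  35. -22.   5.]
[-0.18934649  1.83814929 -0.11268221]
```

```bash
python3 -m inch '[0,0,0,0,0,0,0.046, 0,0,0,0,0,0,0.040, 0,0,0,0,0,0,0.034, 0,0,0,0,0,0,0.028, 0,0,0,0,0,0,0.024, 0,0,0,0,0,0,0.024, 0,0,0,0,0,0,0.024]'
python3 -c "
from sq import *
sq(.0);o=ctrl.get_obs();print(o['moment'])
s=snap('side'); crop(s,150,110,330,260,4,'s13.png')"
```

```text
clock: 22.15
tool_pos: [0.4432, 0.2186, 0.2349]
orientation: [180.0, 74.8, -3.5]
force: [-1.0, -2.0, 0.8]
opening: 0.0265
t 22.15 shift mm [ 2.2  0.  -0.3] rot [-0.3 -0.2 -0.1] | tcp [0.4432 0.2186 0.2349] F [-1.  -2.   0.8] open 0.0265 q [ 50.  11. -52.  35. -22.   5.]
[-0.75476748  1.2001038  -0.15948901]
```

View pics/s13.png

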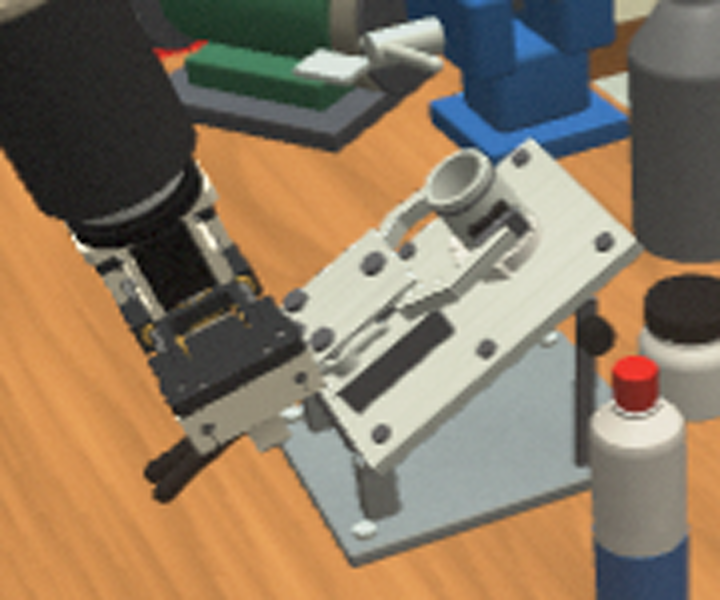

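The handles have closed onto each other (crop ~(170,480)) at an opening of 26.5 mm, which is the shut width. I'll hold briefly, then ease open.

```bash
python3 -m inch '[0,0,0,0,0,0,0.024, 0,0,0,0,0,0,0.024, 0,0,0,0,0,0,0.03, 0,0,0,0,0,0,0.036, 0,0,0,0,0,0,0.05, 0,0,0,0,0,0,0.06, 0,0,0,0,0,0,0.06]'
python3 -c "
from sq import *
sq(.0)
s=snap('side'); crop(s,150,110,330,260,4,'s14.png')"
```

```text
clock: 23.08
tool_pos: [0.444, 0.2206, 0.2359]
orientation: [-179.1, 74.7, -2.5]
force: [0.2, -0.4, -0.3]
opening: 0.0583
t 23.07 shift mm [3.  2.  0.6] rot [-0.2 -0.3  0.2] | tcp [0.444  0.2206 0.2359] F [ 0.2 -0.4 -0.3] open 0.0583 q [ 50.  11. -52.  35. -22.   5.]
```

View pics/s14.png

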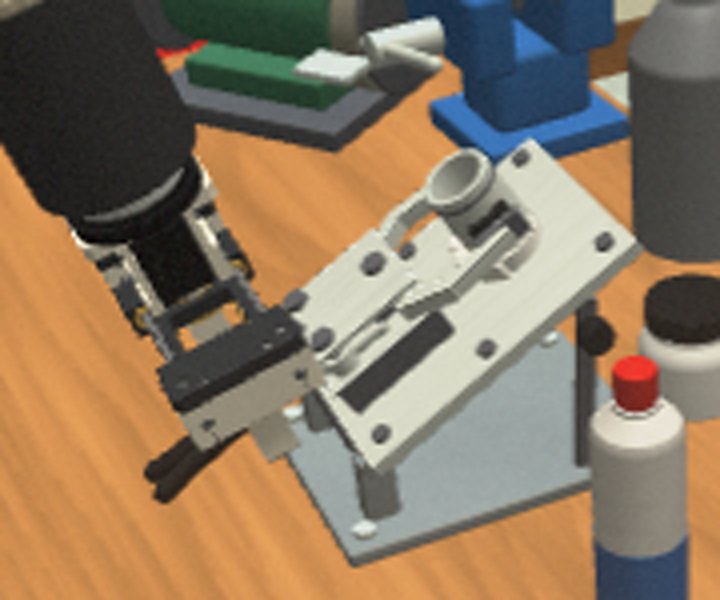

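The handles stay locked with the fingers open. I retract along the tool axis.

```bash
python3 -m inch '[-0.005,0,0,0,0,0,0.07, -0.015,0,0,0,0,0,0.07, -0.02,0,0,0,0,0,0.07, -0.03,0,0,0,0,0,0.07, -0.03,0,0,0,0,0,0.07, -0.02,0,0,0,0,0,0.07, 0,0,0.015,0,0,0,0.07, 0,0,0,0,0,0,0.07, 0,0,0,0,0,0,0.07]'
python3 -c "
from ov import *
s=snap('side');cv2.imwrite('pics/s15.png',s['color'][:,:,::-1]);snap('top')
overlay((.651,.206,.1475),-3.2,'oz',1)
print(ctrl.get_obs())"
```

```text
clock: 24.25
tool_pos: [0.3954, 0.223, 0.3534]
orientation: [-178.4, 74.9, -1.7]
force: [1.0, -0.4, 0.4]
opening: 0.0701
{'clock': 24.35, 'joint_pos': array([ 59.35365049,  -2.36972487, -42.99800046,  19.31148256,
       -43.62652247,  13.9487647 ]), 'qvel': array([-0.18171919,  0.3971194 , -0.10894326,  0.19436955,  0.03788215,
       -0.30353805]), 'tau': array([ 1.27817136e-01, -2.27178544e+01,  2.57585728e+01,  5.88042587e+00,
        2.77104685e-01,  1.06727646e-02]), 'tool_pos': array([0.39547853, 0.22288544, 0.35310647]), 'orientation': array([-178.53583929,   74.90911807,   -1.85697495]), 'force': array([ 0.71697146, -0.38664039, -0.98148983]), 'moment': array([-0.02859353,  0.83773569, -0.01761719]), 'opening': 0.06989006101354686}
```

View pics/s15.png

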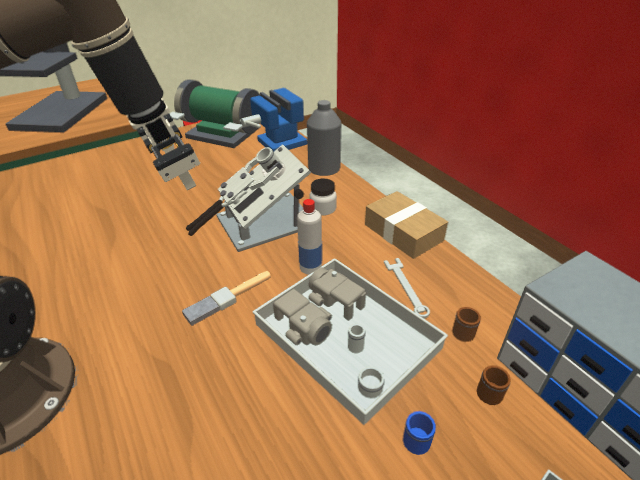

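View pics/oz0.png

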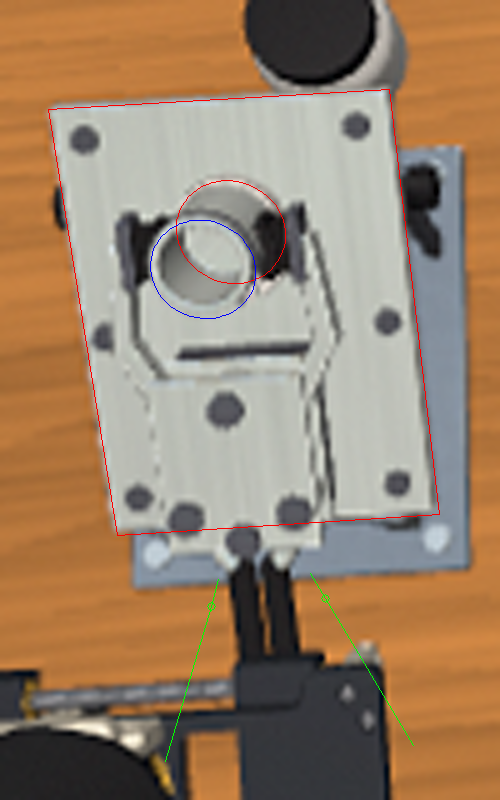

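View pics/oz1.png

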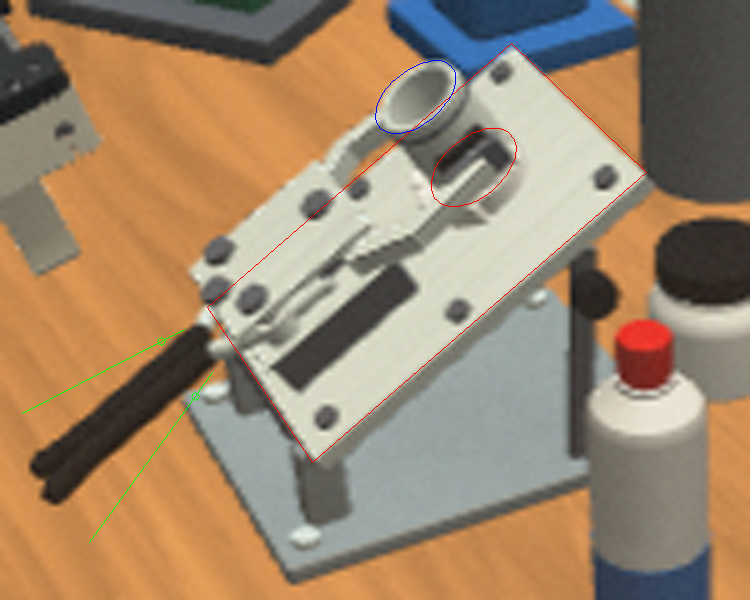

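Final images: the piston's mouth is at (204,263) in the top crop and (418,95) in the side crop, within 1–3 mm of the seated position. Both pads are on it and the handles are parallel and shut. The tray decoys, castings, can, jar, brush and spanner are where they were. The robot is clear.

```bash
python3 -c "
from h import *
print(ctrl.close_job())"
```

```text
the job is handed in; nothing more can be done
None
```

I took the full-size piston from the far right corner of the tray and set it mouth up on the sloping rest. I let it go, then squeezed the handles until they locked, and handed the job in at about 24 s of the 51 s allowed.

**Last checks:**
- **Handles:** they closed to a 26.5 mm finger opening (28 mm expected when shut) and stayed shut and parallel after the fingers opened and backed away.
- **Piston:** both camera views show it mouth up with both pads on it. Its mouth is within about 1–3 mm of the seated position.
- **Other things:** in the last side view the other two pistons, castings, can, jar, brush and spanner look unmoved. I judged this by eye and did not measure it.
- **Robot:** it was clear of everything at hand-in.

**One rough spot:** while seating the piston, one downward nudge pressed it onto the rest with about 41 N along the slope's normal (about 45 N in all at the wrist). That is below the 120 N wrist limit. The 40 N limit is for the arm or gripper body, and I believe only the piston in the fingers was in contact. I backed off before letting go.

**Small disagreement:** the two cameras differed by 2–4 mm on positions, so I used values between them. `close_job()` gave no verdict.

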